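# Dig the second hinge out of the offcut tray and lay it in the lid joint

### The arm

A 6-joint arm with a two-finger parallel gripper is mounted at the origin on a cart in front of the work surface, level with it; the furniture and walls round the work are solid. World frame = base frame: x ahead of the robot, y to its left, z up, the work surface at z = 0. Lengths are in m, angles in rad, forces in N, time in s.
With the tool pointing down it reaches from about 0.35 to 0.875 m from the base axis. Payload 15.5 kg.
Tool frame: the origin (TCP) lies on the centre line of the jaws, within the pads' length; the fingertips stand env.tips_ahead ahead of it and the grasp point (between the pads) lies 6 mm ahead of it (env.tips_ahead is the distance from the TCP to the fingertips, in m); z points along the fingers, y is the direction in which the jaws open and shut (so a half turn about z gives the same grasp; the last joint's range is limited). The gripper opens to 85 mm and grips with 20 to 120 N. Pads are 22 mm wide; open, the fingers measure 114 mm over their backs; the gripper's body (76 mm by 85 mm) begins 54 mm behind the grasp point. The pads swing forward as they close: fully open they stand 13 mm farther back than shut.
Start: joints at [1.012, 0.494, 1.345, -0, 1.302, -0.096], TCP at [0.28, 0.559, 0.256] pointing down, gripper open.
Joint ranges: [-2.91, 2.91], [-0.82, 2.16], [0.22, 2.67], [-1.22, 4.37], [0.12, 2.79], [-3.08, 3.08]. Speed limits (rad/s): [1.89, 1.89, 2.57, 3.01, 3.01, 3.01].

### API

Orientations are given as a rotation vector (axis times angle).
In Python, from cell import get_state, read_camera, get_calibration, workorder, search_frame, place_of, env gives the robot as it stands.
- The arm moves only by the tool jog_arm, never from a script. Its argument "steps" is a list of rows, each a list of 3 entries, a list of its own where there are three numbers: the turn, a rotation vector about the tool's x, y, z in rad, then the shift along the tool's x, y, z in mm, then the finger opening in mm, from 0 to 85.4. A call has 1 to 10 rows; each row shifts and turns the commanded pose from where the row before left it, along the tool's axes as they then stand; what a row does not reach is not made up. A row lasts 1/10 s, in which the tool goes at most 50 mm and 8.59 degrees, less where a joint would pass 70% of its speed; a pose out of reach is approached as far as the arm can. A call is refused whole if a number of a shift passes 50 or a number of a turn 0.15, either way. A call with a gripper value outside its range is refused whole. The fingers move at their own pace and stop on an object; "grip_force" is the grip in N (left out, the last holds). Time passes only in rows, so rows that do not move let the fingers close. It gives the time, the measured TCP pose, the force and the opening at its end, in the units of the state.
- get_state(): the state, without advancing time (a new reading comes with each control period).
- read_camera(name): name is "scene" or "top"; returns the picture (400x640x3 uint8, blue, green, red); there is no depth.
- get_calibration(name): a dict with "fov_y" (degrees; the focal length in pixels is half the picture's height over the tangent of half this angle, whatever the lens; pixels are square), "cx", "cy" (the principal point, pixels), "k1" (the pictures are not rectified: a ray, as slopes to the right and down, at radius r is drawn at 1 + k1 r^2 times it, then the intrinsics apply), "world_from_camera" (4x4, takes a point from camera to world coordinates). Camera axes: x right, y up, looking along -z (the intrinsics and any distortion apply to the point x, -y, -z); pixel columns grow to the right and rows downward; lengths in m; the calibration is good to about 2 mm. A picture is of the moment at which its call begins. get_calibration takes no time and is no camera call.
- workorder.sign_off(): hands the job in, once; it reports no verdict.
Trained networks look in the newest picture that a camera, given by its name, has taken for a name from the list of things; names that differ only in an ending like _2 or _b are one class to them, and where a whole thing is asked for, a point or a joint stands for the part that bears it (a point fixed in the world has none). Each returns a list of dicts, best first, with "score" (0 to 1); they miss things now and then, are a little off and sometimes report something else, mostly with a low value. They report only what shows in the picture. A call takes as long as a camera call.
- search_frame(query, camera): "box" ([centre column, centre row, width, height] as shares, 0 to 1, of the picture: columns of its width, rows of its height, round what is visible of it).
- place_of(query, camera): "position" ([row, column] as shares, 0 to 1, of the picture: columns of its width, rows of its height: a listed point, or the origin of a listed thing).
The state is a dict: "t": time; "joints": joint angles; "joint_vel": joint speeds; "joint_torque": joint torques, N m; "eef_pos": TCP position; "tool_rot": TCP orientation; "ft_force": force on the tool from outside, world axes, zero at the start; "moment": the same for the moment, N m; "opening": finger opening in m.
Only numpy, scipy, OpenCV 4.12 (cv2) and the standard library are available. Lean on these libraries where they do the work, as an engineer would, in place of code of your own. Each camera call takes 0.05 s, during which the arm holds its last target.

### The job

The second hinge for this folding bench lid is buried under two wood offcuts in the plywood tray. Push the offcuts along the tray into its empty left half, clear of the hinge and without lifting them out, then lift the hinge out and lay it in the joint between the two plywood panels at the empty pencilled outline, knuckle sunk in the joint and both leaves flat, like the hinge already screwed on. Lower it into place rather than drop it, let go, and leave the offcuts in the tray and the marker and the thread spool where they are.

Things in the scene. Friction and masses are not known exactly. Their poses are not given: they have to be found in the camera images.
- hinge: Loose steel hinge, open flat, same both ways up. Knuckle barrel 9 mm thick, 52 long, along own y; leaves to own +x and -x, 50 along y, 4 thick at mid-height of the barrel, 44 over both edges. Origin: its centre, on the barrel axis. Starts at tray y about -0.055, knuckle about along tray y, resting on barrel and one leaf edge (leaning up to 0.12 rad, centre 4.5 mm above tray floor). Grip it by the two knuckle ends.
- tray: Open plywood tray, fixed: outside 182 (own x) by 296 (own y), inside 166 by 280, walls 42 high, floor 6 thick (floor top at z = 0.056). Origin: middle of its underside. Its y points to the robot's left, within 0.1 rad. Hinge and offcuts start in the right half (-y), with 50 mm or more of free floor between offcuts and right end wall; the left half (+y) is empty.
- panels: Two fixed plywood panels side by side, each 58 (own x) by 200 (own y) by 18 mm, top at z = 0.068. Between them, along own y at x = 0, an open joint 13 mm wide, with a spacer low in its last 12 mm at each end. Own y points away from the robot, within 0.1 rad. Origin: middle of the joint, at the underside. Two hinge places, about 0.05 m either side of the middle: one has the fitted hinge, the other the pencilled outline; which is which varies.
- spot (a point): Centre of the empty pencilled outline (44 x 50 mm, four pilot holes), on the mid-line of the joint and 2 mm above the panels' top (z = 0.070): where the hinge's centre is when its knuckle is sunk in the joint and its leaves lie flat. Own y runs along the joint.
- fitted_hinge: The other hinge, alike, screwed on at the other place as the example; fixed. Origin: its centre, on the barrel axis; own y along the knuckle.
- scrap_long_center (a point): Centre of the long wood offcut, 140 x 45 x 22 mm, 0.07 kg, lying on the hinge, tilted with one end on the tray floor, its length about along tray x. 22 mm along own z; the length runs 165 degrees (2.88 rad) from own x about own z.
- scrap_short_center (a point): Centre of the short wood offcut, 90 x 60 x 18 mm, 0.05 kg, lying on top of the long one. 18 mm along own z; the 90 mm length runs 120 degrees (2.09 rad) from own x about own z.
- marker: Bystander: black marker pen, 130 mm long, 14 mm thick, lying on the right panel along its outer edge. Origin under its middle.
- spool: Bystander: black spool of thread, 42 mm across, 50 mm high, standing at the far side of the tray. Origin under its middle.

How it is judged:
By the outcome, as a careful person would: the job done as asked, in the order asked, and still so for the second after the job is handed in, with the robot touching nothing.
It also fails if it takes over 46 s, if anything falls off the work surface, if the arm or the gripper's body presses on something with over 40 N, if the wrist force passes 120 N, or if a joint passes its speed limit or range.

## Working session

There is one attempt and no reset: what is moved stays moved. The work goes in short steps, Python scripts to look and compute and a tool call to move; the robot and the scene stay as the last step left them, time stands still between calls to the robot, and variables do not carry over. Pictures are saved under pics/ and viewed, and the job is handed in when it is done.

Besides the shell and the picture viewer there is one more tool, called after "Call:" as a command line: name --argument value ..., lists and objects as JSON in quotes. jog_arm: Moves the arm, as the interface text tells. Its arguments: {"type":"object","properties":{"steps":{"type":"array"},"grip_force":{"type":"number"}},"required":["steps"]}

```bash
ls; mkdir -p pics
python3 - <<'E'
from cell import *
import cv2,numpy as np
print(get_state()); print({k:getattr(env,k) for k in dir(env) if not k.startswith('_')})
for c in ("scene","top"):
    im=read_camera(c); cv2.imwrite(f"pics/{c}0.png",im); print(c,get_calibration(c))
for c in ("scene","top"):
    for n in ["hinge","tray","panels","spot","fitted_hinge","scrap_long_center","scrap_short_center","marker","spool"]:
        r=place_of(n,c); print(c,n,[(round(d['score'],2),np.round([d['position'][1]*640,d['position'][0]*400],1).tolist()) for d in r[:2]])
print(get_state()['t'])
E
```

```text
pics
{'t': 0.0, 'joints': array([ 1.01148416e+00,  4.94178102e-01,  1.34613446e+00,  1.10525959e-06,
        1.30247746e+00, -9.55096720e-02]), 'joint_vel': array([-3.41266092e-04,  1.62306646e-03,  7.62123715e-04,  1.30099612e-05,
       -1.18777126e-03,  5.31839231e-04]), 'joint_torque': array([ 1.03989580e-03, -8.82146931e+01, -3.83881116e+01,  1.89091888e-04,
        9.83424950e-03, -2.37714028e-05]), 'eef_pos': array([0.2794245 , 0.5586965 , 0.25570226]), 'tool_rot': array([-7.21938472e-01, -3.05711964e+00,  1.78014221e-03]), 'ft_force': array([ 0.25516242, -0.04312491, -0.46895362]), 'moment': array([ 0.00611737, -0.02907815,  0.01482295]), 'opening': 0.08581250210608564}
{'PlanningError': <class 'cell.PlanningError'>, 'tips_ahead': 0.025}
scene {'fov_y': 44.69369217759978, 'cx': 324.0904207505026, 'cy': 207.77091512451213, 'k1': -0.11736772145838675, 'world_from_camera': array([[ 0.74861876,  0.43431864, -0.5009364 ,  0.0313865 ],
       [-0.6629544 ,  0.49930192, -0.55784322, -0.35167249],
       [ 0.0078368 ,  0.74970989,  0.66172024,  0.75474943],
       [ 0.        ,  0.  
[... 456 characters left out ...]
ne tray [(0.92, [256.5, 198.1])]
scene panels [(0.76, [343.7, 263.4])]
scene spot [(0.58, [328.6, 267.5])]
scene fitted_hinge [(0.56, [362.6, 245.7])]
scene scrap_long_center [(0.94, [271.8, 198.8])]
scene scrap_short_center [(0.9, [265.8, 191.1])]
scene marker [(0.81, [362.6, 272.5])]
scene spool [(0.72, [298.5, 168.8])]
top hinge []
top tray [(0.56, [225.5, 232.6])]
top panels [(0.96, [372.4, 228.6]), (0.71, [244.4, 232.0])]
top spot [(0.54, [374.0, 251.4])]
top fitted_hinge [(0.75, [376.8, 196.9])]
top scrap_long_center [(0.86, [254.6, 229.4]), (0.53, [247.3, 230.8])]
top scrap_short_center [(0.78, [248.1, 233.3])]
top marker [(0.63, [401.3, 227.1])]
top spool [(0.86, [214.8, 153.1])]
1.0
```

Run:
```python
import cv2
a=cv2.imread('pics/top0.png'); cv2.imwrite('pics/top0c.png',cv2.resize(a[120:320,150:416],None,fx=3,fy=3,interpolation=cv2.INTER_CUBIC))
a=cv2.imread('pics/scene0.png'); cv2.imwrite('pics/scene0c.png',cv2.resize(a[120:320,160:426],None,fx=3,fy=3,interpolation=cv2.INTER_CUBIC))
```

```text
(no output)
```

View pics/top0c.png

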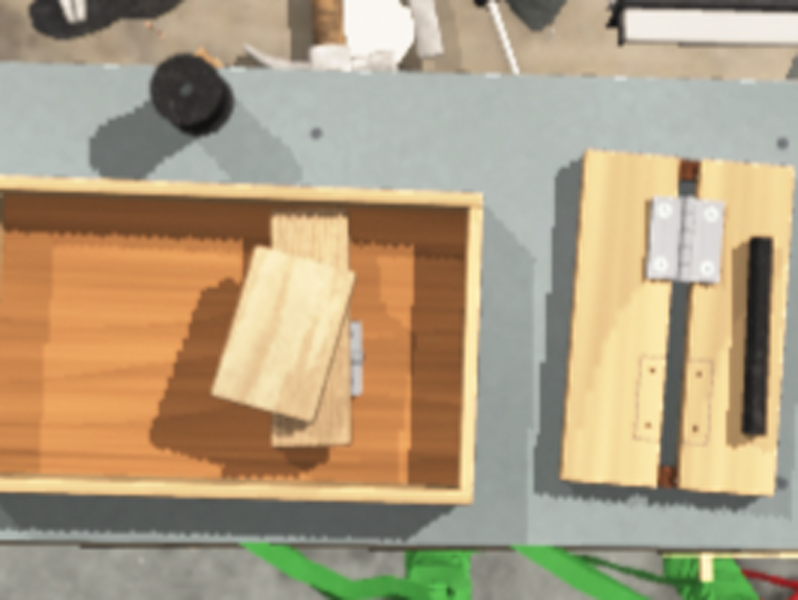

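View pics/scene0c.png

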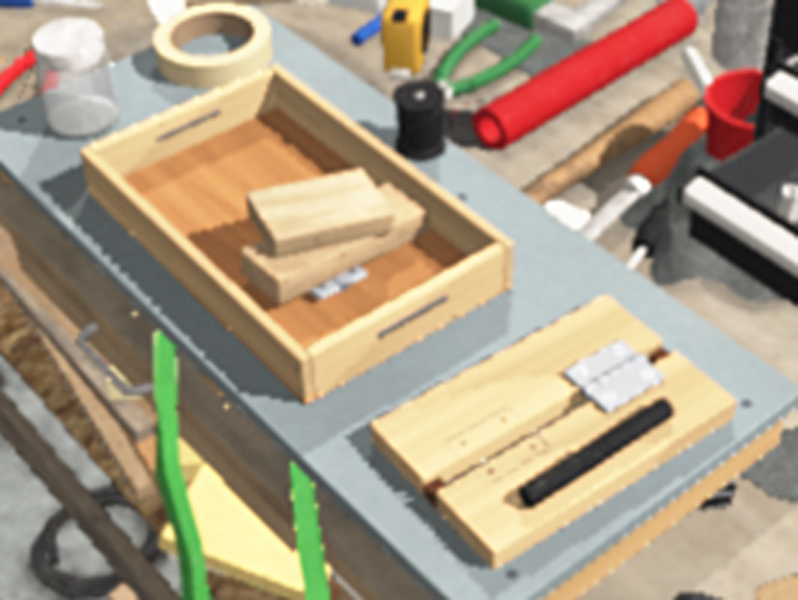

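View pics/scene0.png

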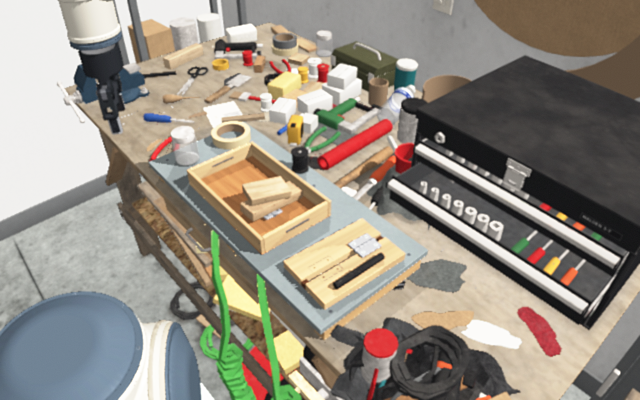

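```bash
cat > h.py <<'E'
from cell import *
import cv2,numpy as np
from scipy.spatial.transform import Rotation as R
def cal(c):
    k=get_calibration(c); f=200/np.tan(np.radians(k['fov_y']/2)); return k,f
def ray(c,u,v):
    k,f=cal(c); x=(u-k['cx'])/f; y=(v-k['cy'])/f
    p=np.array([x,y]); q=p.copy()
    for _ in range(20): q=p/(1+k['k1']*(q@q))
    T=k['world_from_camera']; d=T[:3,:3]@np.array([q[0],-q[1],-1]); return T[:3,3],d
def onz(c,u,v,z):
    o,d=ray(c,u,v); return o+d*(z-o[2])/d[2]
def proj(c,P):
    k,f=cal(c); T=k['world_from_camera']; p=T[:3,:3].T@(np.asarray(P)-T[:3,3]); q=np.array([p[0],-p[1]])/-p[2]
    q=q*(1+k['k1']*(q@q)); return q*f+[k['cx'],k['cy']]
def tri(uv1,uv2):
    (o1,d1),(o2,d2)=ray('scene',*uv1),ray('top',*uv2)
    A=np.c_[d1,-d2]; s=np.linalg.lstsq(A,o2-o1,rcond=None)[0]; a=o1+s[0]*d1;b=o2+s[1]*d2; return (a+b)/2,np.linalg.norm(a-b)
E
python3 - <<'E'
from h import *
np.set_printoptions(precision=4,suppress=True)
def T(x,y,z): return onz('top',150+x/3,120+y/3,z)
def S(x,y,z): return onz('scene',160+x/3,120+y/3,z)
print('tray R far,near outer corners top',T(483,194,.092),T(474,502,.092))
print('scene',S(512,247,.092),S(307,375,.092),'left far/near',S(272,72,.092),S(84,150,.092))
print('panels corners',T(585,150,.068),T(795,167,.068),T(773,495,.068),T(562,480,.068))
print('scene',S(605,296,.068),S(735,407,.068),S(497,563,.068),S(373,424,.068))
print('spot tri',tri((328.6,267.5),(374,251.4)), onz('top',374,251.4,.07),onz('scene',328.6,267.5,.07))
print('outline corners',[T(*p,.068)[:2] for p in((641,357),(714,362),(708,444),(635,438))])
print('fitted',tri((362.6,245.7),(376.8,196.9)),onz('top',376.8,196.9,.07),[T(*p,.07)[:2] for p in((653,197),(723,200),(716,283),(647,278))])
print('hinge',onz('scene',268.8,210.9,.0605), 'visible leaf edge',T(364,322,.062),T(361,396,.062))
print('long',tri((271.8,198.8),(254.6,229.4)),'short',tri((265.8,191.1),(248.1,233.3)))
print('spool',onz('top',214.8,153.1,.05),onz('scene',298.5,168.8,.05),'marker',onz('top',401.3,227.1,.068))
print('long corners',[T(*p,.09)[:2] for p in((271,215),(348,215),(351,445),(272,447))])
print('short corners',[T(*p,.115)[:2] for p in((258,247),(354,272),(308,423),(212,393))])
E
```

```text
tray R far,near outer corners top [0.5596 0.216  0.092 ] [0.3798 0.2182 0.092 ]
scene [0.5548 0.2109 0.092 ] [0.374 0.204 0.092] left far/near [0.5537 0.499  0.092 ] [0.3856 0.5073 0.092 ]
panels corners [0.5901 0.1536 0.068 ] [0.5824 0.0244 0.068 ] [0.3835 0.0377 0.068 ] [0.3908 0.1651 0.068 ]
scene [0.5876 0.1502 0.068 ] [0.5765 0.0202 0.068 ] [0.3794 0.0291 0.068 ] [0.3924 0.1618 0.068 ]
spot tri (array([0.4446, 0.0975, 0.0662]), np.float64(0.004608317780265893)) [0.4429 0.0995 0.07  ] [0.4442 0.0937 0.07  ]
outline corners [array([0.4649, 0.1182]), array([0.4626, 0.0738]), array([0.4134, 0.0772]), array([0.4164, 0.1214])]
fitted (array([0.5402, 0.0956, 0.0623]), np.float64(0.005397185014096049)) [0.5418 0.0951 0.07  ] [array([0.562, 0.112]), array([0.561 , 0.0691]), array([0.5104, 0.0732]), array([0.5127, 0.1152])]
hinge [0.4609 0.3037 0.0605] visible leaf edge [0.4834 0.2858 0.062 ] [0.4389 0.2866 0.062 ]
long (array([0.4789, 0.3148, 0.0774]), np.float64(0.0004985573090650707)) short (array([0.4717, 0.3243, 0.0968]), np.float64(0.0007052216815920937))
spool [0.6188 0.3937 0.05  ] [0.6124 0.3891 0.05  ] marker [0.4876 0.0495 0.068 ]
long corners [array([0.545 , 0.3403]), array([0.5458, 0.2952]), array([0.4116, 0.2903]), array([0.4099, 0.336 ])]
short corners [array([0.5245, 0.3443]), array([0.5112, 0.2895]), array([0.4253, 0.3134]), array([0.4415, 0.3678])]
```

```bash
cat >> h.py <<'E'
np.set_printoptions(precision=4,suppress=True)
def plan(pos,jaw_yaw,st=None):
    """needed turn about tool z and shift (tool axes after turn), jaw axis (mod pi) at jaw_yaw in world, tool down"""
    st=st or get_state(); M=R.from_rotvec(st['tool_rot']).as_matrix()
    cur=np.arctan2(M[1,1],M[0,1])
    d=(jaw_yaw-cur+np.pi/2)%np.pi-np.pi/2
    # tool z is down: turn about tool z by +a turns world yaw by -a
    y=cur+d; Y=np.array([np.cos(y),np.sin(y),0]); Z=np.array([0,0,-1.]); X=np.cross(Y,Z)
    T=np.c_[X,Y,Z]; rv=R.from_matrix(M.T@T).as_rotvec()
    dp=np.asarray(pos)-st['eef_pos']
    print('tool axes now\n',M.T[:3]); print('turn',rv,'shift in CURRENT axes mm',M.T@dp*1e3,'in NEW axes',T.T@dp*1e3,'j6',st['joints'][5],'t',st['t'])
E
python3 - <<'E'
from h import *
def T(x,y,z): return onz('top',150+x/3,120+y/3,z)
a,b=T(0,178,.092),T(483,194,.092); print('far edge',a,b,np.arctan2(*(b-a)[:2])) 
a,b=T(0,492,.092),T(474,502,.092); print('near edge',a,b)
plan([.472,.262,.2],0.0)
E
```

```text
far edge [0.5634 0.4974 0.092 ] [0.5596 0.216  0.092 ] -3.1282568757472022
near edge [0.3827 0.4898 0.092 ] [0.3798 0.2182 0.092 ]
tool axes now
 [[-0.8944  0.4473  0.    ]
 [ 0.4473  0.8944 -0.0001]
 [-0.     -0.0001 -1.    ]]
turn [-0.0001  0.      1.107 ] shift in CURRENT axes mm [-304.9507 -179.5174   56.2468] in NEW axes [-296.9753  192.4262   56.2398] j6 -0.09548931941658337 t 1.0
```

Call:
jog_arm --steps '[[[0, 0, 0.14], [0, 0, 0], 85], [[0, 0, 0.14], [0, 0, 0], 85], [[0, 0, 0.14], [0, 0, 0], 85], [[0, 0, 0.14], [0, 0, 0], 85], [[0, 0, 0.14], [0, 0, 0], 85], [[0, 0, 0.14], [0, 0, 0], 85], [[0, 0, 0.14], [0, 0, 0], 85], [[0, 0, 0.127], [0, 0, 0], 85]]'

```text
t: 1.8
eef_pos: [0.2796, 0.559, 0.2563]
tool_rot: [2.228, 2.215, -0.0]
ft_force: [0.5, 0.3, 0.3]
opening: 0.0847
```

Call:
jog_arm --steps '[[[0, 0, 0], [-37, 24, 0], 85], [[0, 0, 0], [-37, 24, 0], 85], [[0, 0, 0], [-37, 24, 0], 85], [[0, 0, 0], [-37, 24, 0], 85], [[0, 0, 0], [-37, 24, 0], 85], [[0, 0, 0], [-37, 24, 0], 85], [[0, 0, 0], [-37, 24, 0], 85], [[0, 0, 0], [-37, 24, 0], 85], [[0, 0, 0], [0, 0, 20], 85], [[0, 0, 0], [0, 0, 20], 85]]'

```text
t: 2.8
eef_pos: [0.4727, 0.2618, 0.2162]
tool_rot: [2.224, 2.218, 0.002]
ft_force: [-0.3, 1.2, -0.9]
opening: 0.0848
```

Run:
```python
from h import *
print(get_state())
plan([.472,.262,.2],0.0)
im=read_camera('top'); cv2.imwrite('pics/t1.png',cv2.resize(im[100:300,150:416],None,fx=3,fy=3,interpolation=cv2.INTER_CUBIC))
im=read_camera('scene'); cv2.imwrite('pics/s1.png',cv2.resize(im[90:290,160:426],None,fx=3,fy=3,interpolation=cv2.INTER_CUBIC))
```

```text
{'t': 2.8, 'joints': array([ 0.3953,  0.4199,  1.6066, -0.    ,  1.1135,  0.3979]), 'joint_vel': array([ 0.0265,  0.2463,  0.2574,  0.0014, -0.4846,  0.0067]), 'joint_torque': array([ -3.1057, -81.2761, -35.536 ,  -0.2378,   1.6815,  -0.2538]), 'eef_pos': array([0.4727, 0.2618, 0.2162]), 'tool_rot': array([2.2239, 2.2181, 0.0024]), 'ft_force': array([-0.2502,  1.1552, -0.9317]), 'moment': array([0.0288, 0.0002, 0.0305]), 'opening': 0.08478671026278393}
tool axes now
 [[ 0.0026  1.      0.0006]
 [ 1.     -0.0026  0.0015]
 [ 0.0015  0.0006 -1.    ]]
turn [ 0.0015 -0.0006 -0.0026] shift in CURRENT axes mm [ 0.171  -0.7614 16.2434] in NEW axes [ 0.1832 -0.736  16.2444] j6 0.3978736429829242 t 2.8
```

View pics/t1.png

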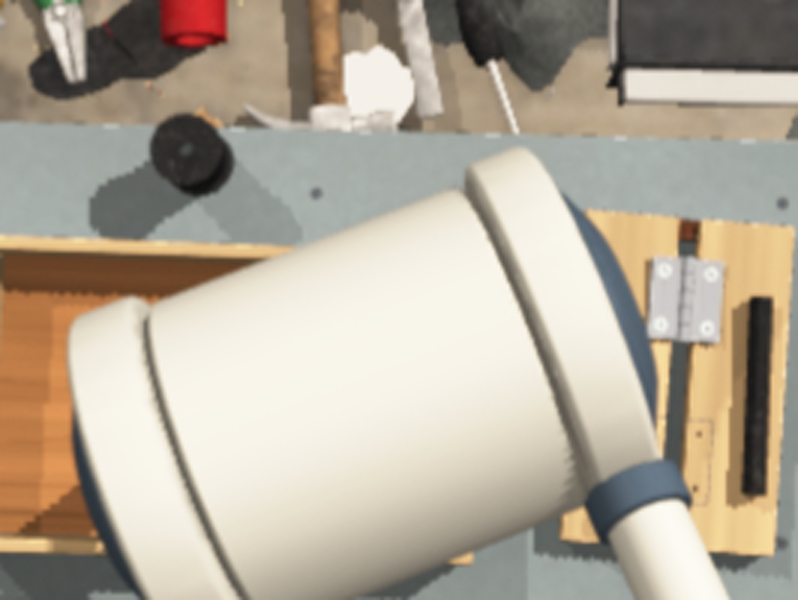

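View pics/s1.png

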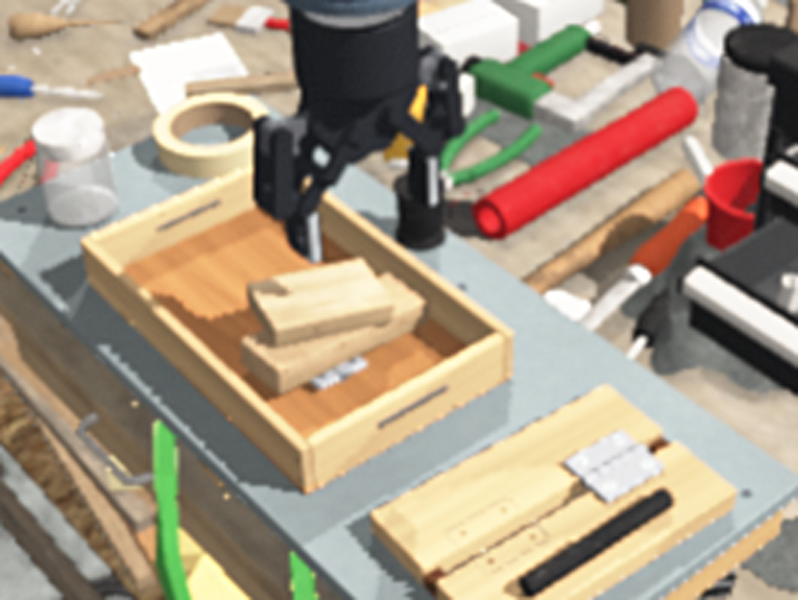

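Run:
```python
from h import *
p=np.array([.4727,.2618,.2162]) 
for dx in(-.0425,.0425):
  for dz in(-.025,-.012):
    for dy in (-.011,.011):
      u=proj('scene',p+[dx,dy,dz]); print(dx,dy,dz,(u-[160,90])*3)
```

```text
-0.0425 -0.011 -0.025 [323.5331 270.7153]
-0.0425 0.011 -0.025 [302.8237 254.5   ]
-0.0425 -0.011 -0.012 [322.1185 254.1734]
-0.0425 0.011 -0.012 [301.2442 238.0443]
0.0425 -0.011 -0.025 [428.4729 217.7885]
0.0425 0.011 -0.025 [407.2567 202.9591]
0.0425 -0.011 -0.012 [428.0651 201.5215]
0.0425 0.011 -0.012 [406.6712 186.7828]
```

Call:
jog_arm --steps '[[[0, 0, 0], [0, 0, 35], 85], [[0, 0, 0], [0, 0, 35], 85], [[0, 0, 0], [0, 0, 30], 85], [[0, 0, 0], [0, 0, 10], 85], [[0, 0, 0], [0, 0, 0], 85]]'

```text
t: 3.4
eef_pos: [0.4713, 0.2631, 0.1061]
tool_rot: [-2.221, -2.221, 0.002]
ft_force: [0.1, 0.5, 0.2]
opening: 0.0851
```

Run:
```python
from h import *
st=get_state(); print(st['eef_pos'],st['ft_force'])
im=read_camera('scene'); cv2.imwrite('pics/s2.png',cv2.resize(im[150:270,200:360],None,fx=5,fy=5,interpolation=cv2.INTER_CUBIC))
p=st['eef_pos']
for dx in(-.0425,.0425):
    for dy in (-.011,.011):
      u=proj('scene',p+[dx,dy,-.012]); print(dx,dy,(u-[200,150])*5)
```

```text
[0.4713 0.2631 0.1061] [0.0578 0.5339 0.2439]
-0.0425 -0.011 [351.0085 341.8279]
-0.0425 0.011 [318.512  314.0832]
0.0425 -0.011 [514.3429 251.2765]
0.0425 0.011 [481.1341 225.751 ]
```

View pics/s2.png

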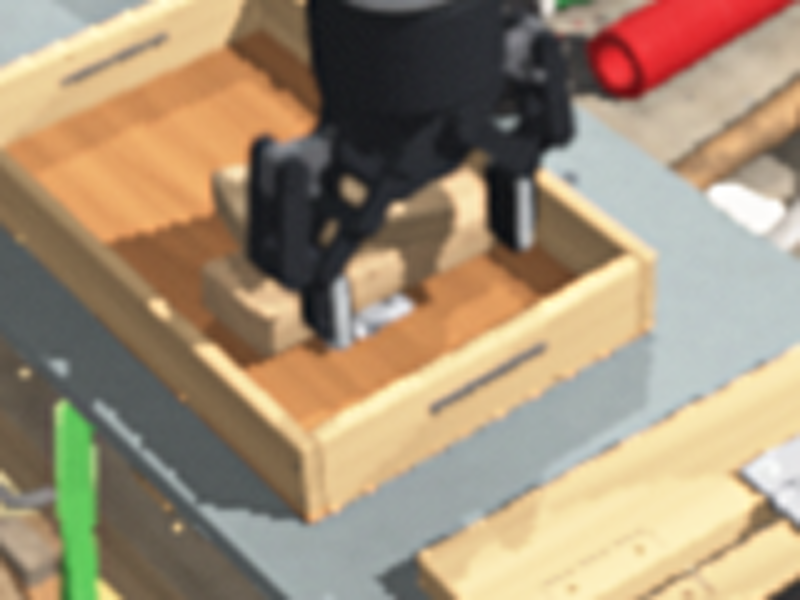

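Call:
jog_arm --steps '[[[0, 0, 0], [0, 0, 14], 85], [[0, 0, 0], [0, 0, 14], 85], [[0, 0, 0], [0, 0, 0], 85], [[0, 0, 0], [8, 0, 0], 85], [[0, 0, 0], [8, 0, 0], 85], [[0, 0, 0], [8, 0, 0], 85]]'

```text
t: 4.05
eef_pos: [0.4721, 0.2881, 0.0793]
tool_rot: [2.221, 2.221, 0.002]
ft_force: [-0.4, -1.3, -0.1]
opening: 0.0846
```

Call:
jog_arm --steps '[[[0, 0, 0], [8, 0, 0], 85], [[0, 0, 0], [8, 0, 0], 85], [[0, 0, 0], [8, 0, 0], 85], [[0, 0, 0], [0, 0, 0], 85]]'

```text
t: 4.45
eef_pos: [0.4716, 0.3121, 0.0783]
tool_rot: [-2.22, -2.222, -0.001]
ft_force: [0.5, -0.2, 0.3]
opening: 0.0848
```

Run:
```python
from h import *
im=read_camera('scene'); cv2.imwrite('pics/s3.png',cv2.resize(im[150:270,200:360],None,fx=5,fy=5,interpolation=cv2.INTER_CUBIC))
```

```text
(no output)
```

View pics/s3.png

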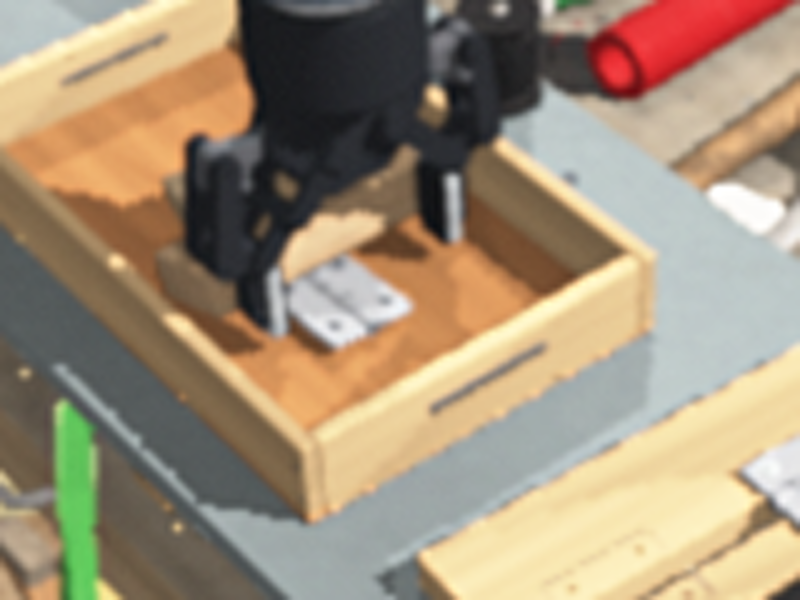

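Call:
jog_arm --steps '[[[0, 0, 0], [8, 0, 0], 85], [[0, 0, 0], [8, 0, 0], 85], [[0, 0, 0], [8, 0, 0], 85], [[0, 0, 0], [8, 0, 0], 85], [[0, 0, 0], [8, 0, 0], 85], [[0, 0, 0], [8, 0, 0], 85], [[0, 0, 0], [8, 0, 0], 85], [[0, 0, 0], [8, 0, 0], 85], [[0, 0, 0], [8, 0, 0], 85], [[0, 0, 0], [0, 0, 0], 85]]'

```text
t: 5.5
eef_pos: [0.4716, 0.384, 0.0783]
tool_rot: [2.221, 2.222, 0.001]
ft_force: [0.2, -0.1, -0.4]
opening: 0.0849
```

Run:
```python
from h import *
im=read_camera('scene'); cv2.imwrite('pics/s4.png',cv2.resize(im[130:270,180:360],None,fx=4,fy=4,interpolation=cv2.INTER_CUBIC))
```

```text
(no output)
```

View pics/s4.png

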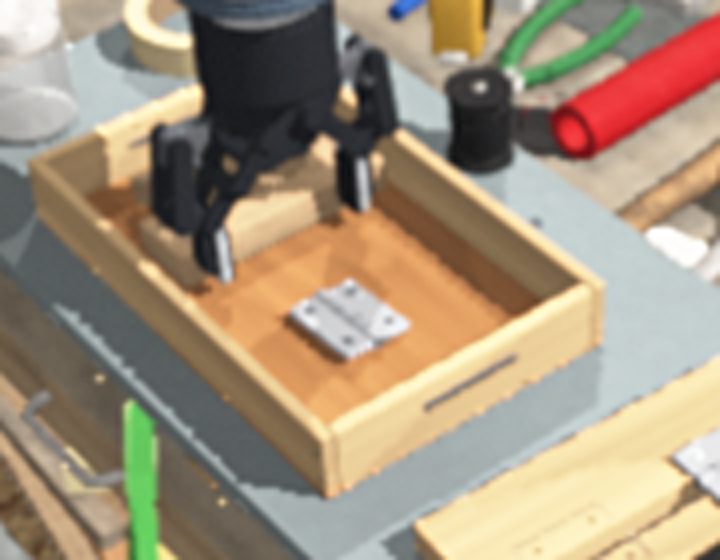

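Call:
jog_arm --steps '[[[0, 0, 0], [-6, 0, 0], 85], [[0, 0, 0], [0, 0, -20], 85], [[0, 0, 0], [0, 0, -40], 85], [[0, 0, 0], [0, 0, -40], 85], [[0, 0, 0], [0, 0, -40], 85], [[0, 0, 0], [-40, -5, 0], 85], [[0, 0, 0], [-46, -5, 0], 85], [[0, 0, 0], [-46, -5, 0], 85], [[0, 0, 0], [-46, -5, 0], 85], [[0, 0, 0], [-46, -5, 0], 85]]'

```text
t: 6.55
eef_pos: [0.4457, 0.1508, 0.2183]
tool_rot: [2.221, 2.221, 0.0]
ft_force: [0.3, -1.3, -0.0]
opening: 0.0854
```

Call:
jog_arm --steps '[[[0, 0, 0], [-46, -5, 0], 85], [[0, 0, 0], [-46, -5, 0], 85], [[0, 0, 0], [-46, -5, 0], 85], [[0, 0, 0], [-46, -5, 0], 85], [[0, 0, 0], [-46, -5, 0], 85], [[0, 0, 0], [-20, -5, 0], 85], [[0, 0, -0.142], [0, 0, 0], 85], [[0, 0, -0.142], [0, 0, 0], 85], [[0, 0, -0.142], [0, 0, 0], 85], [[0, 0, -0.142], [0, 0, 0], 85]]'

```text
t: 7.55
eef_pos: [0.4159, -0.0974, 0.2183]
tool_rot: [-1.503, -2.759, 0.0]
ft_force: [-1.1, -1.1, 0.1]
opening: 0.0852
```

Run:
```python
from h import *
im=read_camera('top'); cv2.imwrite('pics/t5r.png',im); cv2.imwrite('pics/t5.png',cv2.resize(im[150:300,120:410],None,fx=2.75,fy=2.75,interpolation=cv2.INTER_CUBIC))
i2=read_camera('scene'); cv2.imwrite('pics/s5r.png',i2); cv2.imwrite('pics/s5.png',cv2.resize(i2[130:330,180:430],None,fx=3,fy=3,interpolation=cv2.INTER_CUBIC))
for c in('top','scene'):
  for n in('hinge','spot','fitted_hinge','scrap_long_center','scrap_short_center'):
    r=place_of(n,c); print(c,n,[(round(d['score'],2),np.round([d['position'][1]*640,d['position'][0]*400],1).tolist(),onz(c,d['position'][1]*640,d['position'][0]*400,.0605 if n=='hinge' else .07)) for d in r[:2]])
st=get_state();print(st['t'],st['eef_pos'])
```

```text
top hinge [(0.57, [254.9, 236.4], array([0.4666, 0.3152, 0.0605])), (0.3, [216.6, 151.5], array([0.6202, 0.3888, 0.0605]))]
top spot [(0.59, [373.7, 249.4], array([0.4465, 0.1001, 0.07  ])), (0.54, [255.8, 235.7], array([0.4679, 0.3128, 0.07  ]))]
top fitted_hinge [(0.96, [379.4, 194.7], array([0.5459, 0.0903, 0.07  ]))]
top scrap_long_center [(0.74, [198.1, 227.4], array([0.4811, 0.4157, 0.07  ]))]
top scrap_short_center [(0.77, [173.9, 230.3], array([0.4753, 0.4581, 0.07  ]))]
scene hinge [(0.6, [268.6, 210.4], array([0.4616, 0.3053, 0.0605]))]
scene spot [(0.37, [325.3, 267.3], array([0.4399, 0.098 , 0.07  ]))]
scene fitted_hinge [(0.61, [361.4, 245.8], array([0.5303, 0.0934, 0.07  ]))]
scene scrap_long_center [(0.82, [246.0, 180.7], array([0.4775, 0.4118, 0.07  ]))]
scene scrap_short_center [(0.77, [234.1, 173.9], array([0.4711, 0.451 , 0.07  ]))]
8.15 [ 0.4166 -0.097   0.2183]
```

View pics/t5.png

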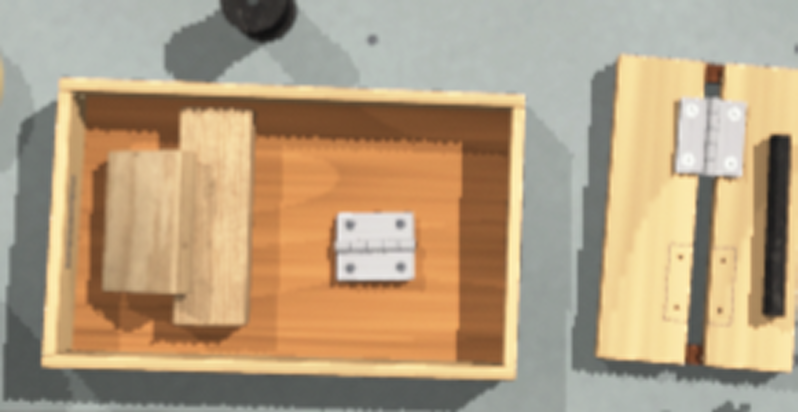

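View pics/s5.png

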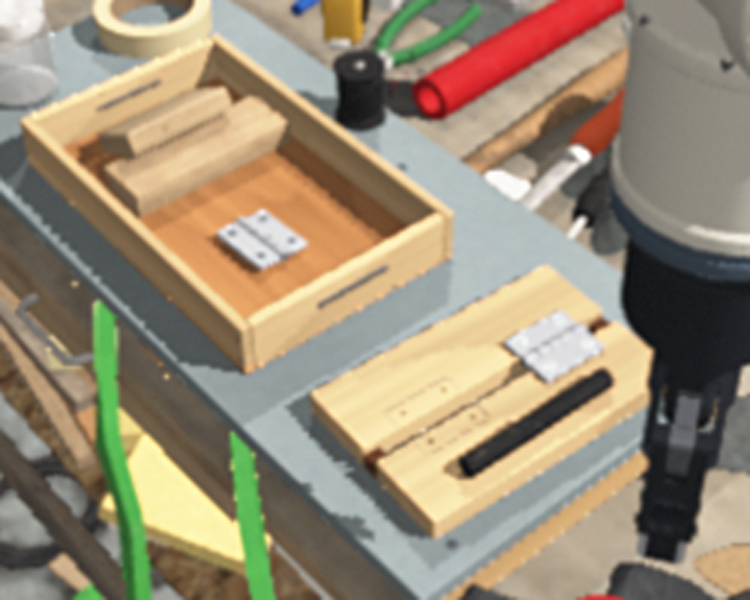

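Run:
```python
from h import *
for c,f,boxes in(('top','pics/t5r.png',{'h':(235,220,280,260),'f':(362,182,394,218)}),('scene','pics/s5r.png',{'h':(245,195,290,225),'f':(342,230,388,262)})):
  im=cv2.imread(f)
  for n,(a,b,e,d) in boxes.items():
    s=cv2.resize(im[b:d,a:e],None,fx=6,fy=6,interpolation=cv2.INTER_CUBIC); hsv=cv2.cvtColor(s,cv2.COLOR_BGR2HSV)
    m=((hsv[...,1]<60)&(hsv[...,2]>120)).astype('uint8')*255
    m=cv2.morphologyEx(m,cv2.MORPH_CLOSE,np.ones((25,25)))
    cs=max(cv2.findContours(m,0,2)[0],key=cv2.contourArea)
    z=.0625 if n=='h' else .0715
    px=lambda p:(a+(p[0]+.5)/6-.5,b+(p[1]+.5)/6-.5)
    w=np.array([onz(c,*px(p),z)[:2] for p in cs[:,0].astype(float)],dtype=np.float32)*1000
    print(c,n,cv2.minAreaRect(w),cv2.contourArea(w))
    cv2.imwrite(f'pics/m_{c}_{n}.png',np.hstack([s,cv2.cvtColor(m,cv2.COLOR_GRAY2BGR)]))
```

```text
top h ((461.37152099609375, 313.0291748046875), (44.66838073730469, 52.16973114013672), 0.9159291386604309) 2221.8210284239613
top f ((536.5657348632812, 93.18309783935547), (45.22078323364258, 65.47515869140625), 86.3853759765625) 2292.93960053334
scene h ((459.74554443359375, 309.6943664550781), (43.360469818115234, 57.393802642822266), 2.3504445552825928) 2279.225870257709
scene f ((537.1324462890625, 91.144287109375), (48.71210479736328, 55.28999328613281), 85.90265655517578) 2468.9806363757234
```

View pics/m_top_h.png

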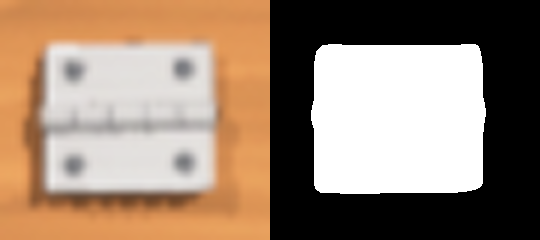

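View pics/m_scene_h.png

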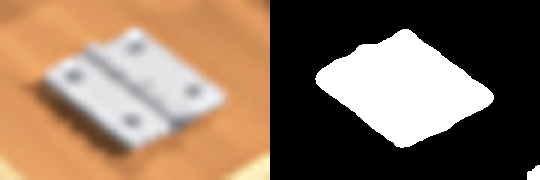

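Run:
```python
from h import *
plan([.461,.312,.22],np.pi/2+.03)
```

```text
tool axes now
 [[-0.5374  0.8433 -0.    ]
 [ 0.8433  0.5374 -0.    ]
 [-0.     -0.     -1.    ]]
turn [-0.     -0.     -1.0334] shift in CURRENT axes mm [321.0648 257.2659  -1.7344] in NEW axes [-56.6616 407.5019  -1.7274] j6 -0.9359420959007018 t 8.15
```

Call:
jog_arm --steps '[[[0, 0, -0.14], [0, 0, 0], 85], [[0, 0, -0.14], [0, 0, 0], 85], [[0, 0, -0.14], [0, 0, 0], 85], [[0, 0, -0.14], [0, 0, 0], 85], [[0, 0, -0.14], [0, 0, 0], 85], [[0, 0, -0.14], [0, 0, 0], 85], [[0, 0, -0.14], [0, 0, 0], 85], [[0, 0, -0.053], [0, 0, 0], 85]]'

```text
t: 8.95
eef_pos: [0.4166, -0.097, 0.2183]
tool_rot: [0.056, -3.141, -0.0]
ft_force: [-0.5, 1.0, 0.8]
opening: 0.0852
```

Call:
jog_arm --steps '[[[0, 0, 0], [-6, 41, 0], 85], [[0, 0, 0], [-6, 41, 0], 85], [[0, 0, 0], [-6, 41, 0], 85], [[0, 0, 0], [-6, 41, 0], 75], [[0, 0, 0], [-6, 41, 0], 70], [[0, 0, 0], [-6, 41, 0], 64], [[0, 0, 0], [-6, 41, 0], 64], [[0, 0, 0], [-6, 41, 0], 64], [[0, 0, 0], [-5, 40, 0], 64], [[0, 0, 0], [-4, 39.5, 0], 64]]'

```text
t: 9.95
eef_pos: [0.4611, 0.3139, 0.2182]
tool_rot: [-0.047, 3.141, -0.0]
ft_force: [1.1, -1.0, 0.2]
opening: 0.0641
```

Call:
jog_arm --steps '[[[0, 0, 0], [0, 0, 40], 64], [[0, 0, 0], [0, 0, 40], 64], [[0, 0, 0], [0, 0, 30], 64], [[0, 0, 0], [0, 0, 0], 64]]'

```text
t: 10.35
eef_pos: [0.4593, 0.3111, 0.105]
tool_rot: [0.047, -3.136, 0.004]
ft_force: [0.2, 0.2, 0.3]
opening: 0.064
```

Run:
```python
from h import *
plan([.461,.312,.1],np.pi/2+.03)
st=get_state(); print(st['ft_force'],st['opening'],st['eef_pos'])
im=read_camera('scene'); cv2.imwrite('pics/s6.png',cv2.resize(im[150:270,200:360],None,fx=5,fy=5,interpolation=cv2.INTER_CUBIC))
p=st['eef_pos']
for dy in(-.032,.032):
    for dx in (-.011,.011):
      u=proj('scene',p+[dx,dy,-.02]); print(dx,dy,(u-[200,150])*5)
```

```text
tool axes now
 [[-0.9995 -0.03    0.0057]
 [-0.03    0.9995 -0.0028]
 [-0.0056 -0.003  -1.    ]]
turn [-0.0028 -0.0057  0.    ] shift in CURRENT axes mm [-1.7567  0.8508  5.0053] in NEW axes [-1.7283  0.8368  5.0175] j6 -1.1130901243330993 t 10.35
[0.1824 0.1896 0.3257] 0.06396626895620283 [0.4593 0.3111 0.105 ]
-0.011 -0.032 [351.0937 303.5674]
0.011 -0.032 [393.3404 280.5356]
-0.011 0.032 [261.636  228.4697]
0.011 0.032 [303.2728 206.9968]
```

View pics/s6.png

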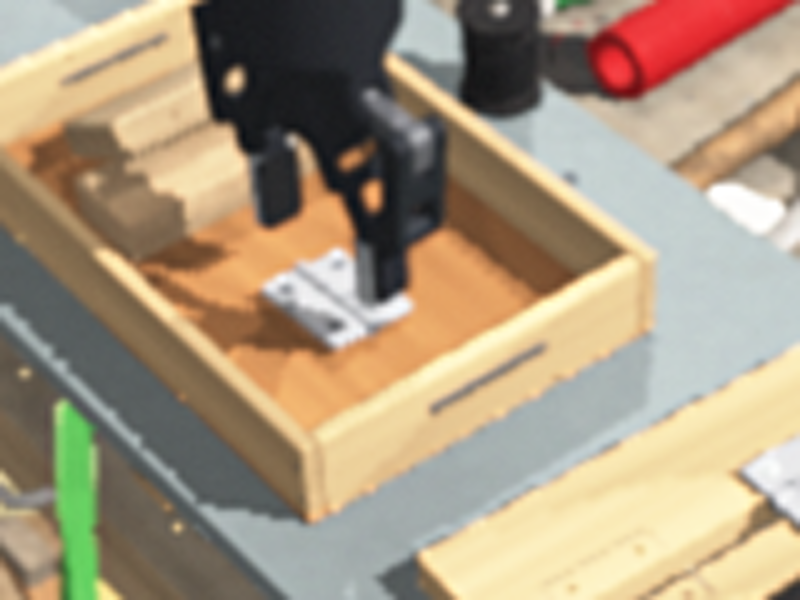

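Call:
jog_arm --steps '[[[0, 0, 0], [-1.5, 0.8, 10], 64], [[0, 0, 0], [0, 0, 8], 62], [[0, 0, 0], [0, 0, 3], 62], [[0, 0, 0], [0, 0, 0], 62]]'

```text
t: 10.8
eef_pos: [0.4628, 0.3128, 0.0874]
tool_rot: [-0.047, 3.141, 0.0]
ft_force: [-1.0, -0.2, 0.0]
opening: 0.062
```

Call:
jog_arm --steps '[[[0, 0, 0], [0, 0, 1.5], 62], [[0, 0, 0], [0, 0, 1.5], 62]]'

```text
t: 11.0
eef_pos: [0.4629, 0.313, 0.0846]
tool_rot: [-0.047, 3.141, 0.001]
ft_force: [0.3, 0.5, 0.6]
opening: 0.0616
```

Run:
```python
from h import *
plan([.461,.312,.08],np.pi/2+.03)
st=get_state(); print(st['ft_force'],st['opening'],st['eef_pos'])
im=read_camera('scene'); cv2.imwrite('pics/s7.png',cv2.resize(im[170:250,230:330],None,fx=8,fy=7.5,interpolation=cv2.INTER_CUBIC))
```

```text
tool axes now
 [[-0.9995 -0.0301 -0.0007]
 [-0.0301  0.9995  0.0003]
 [ 0.0006  0.0003 -1.    ]]
turn [0.0003 0.0007 0.0002] shift in CURRENT axes mm [ 1.9681 -0.9081  4.5906] in NEW axes [ 1.9649 -0.9069  4.5921] j6 -1.1133446523265471 t 11.0
[0.3177 0.4775 0.5978] 0.06155730964866299 [0.4629 0.313  0.0846]
```

View pics/s7.png

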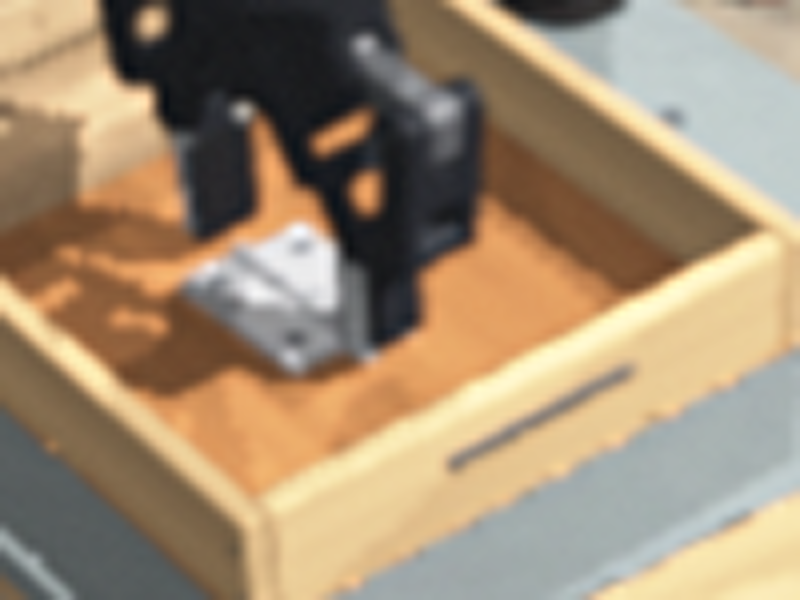

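Call:
jog_arm --steps '[[[0, 0, 0], [1.5, -0.5, 1.5], 62], [[0, 0, 0], [0, 0, 1.5], 62], [[0, 0, 0], [0, 0, 0], 62]]'

```text
t: 11.35
eef_pos: [0.4611, 0.3122, 0.0811]
tool_rot: [0.047, -3.141, 0.0]
ft_force: [0.0, -1.0, 0.0]
opening: 0.0623
```

Call:
jog_arm --steps '[[[0, 0, 0], [0, 0, 1.5], 62], [[0, 0, 0], [0, 0, 0], 62]]'

```text
t: 11.55
eef_pos: [0.4612, 0.3123, 0.0796]
tool_rot: [0.047, -3.141, 0.0]
ft_force: [-0.9, 0.5, -0.2]
opening: 0.0623
```

Call:
jog_arm --steps '[[[0, 0, 0], [0, 0, 1.5], 62], [[0, 0, 0], [0, 0, 0], 62]]'

```text
t: 11.75
eef_pos: [0.4612, 0.3123, 0.0781]
tool_rot: [0.048, -3.141, 0.0]
ft_force: [1.5, 1.1, 0.8]
opening: 0.062
```

Call:
jog_arm --steps '[[[0, 0, 0], [0, 0, 1], 62], [[0, 0, 0], [0, 0, 0], 62]]'

```text
t: 11.95
eef_pos: [0.4612, 0.3123, 0.0772]
tool_rot: [0.047, -3.141, 0.0]
ft_force: [0.3, 0.2, -0.5]
opening: 0.062
```

Run:
```python
from h import *
im=read_camera('scene'); cv2.imwrite('pics/s8.png',cv2.resize(im[170:250,230:330],None,fx=8,fy=7.5,interpolation=cv2.INTER_CUBIC))
```

```text
(no output)
```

View pics/s8.png

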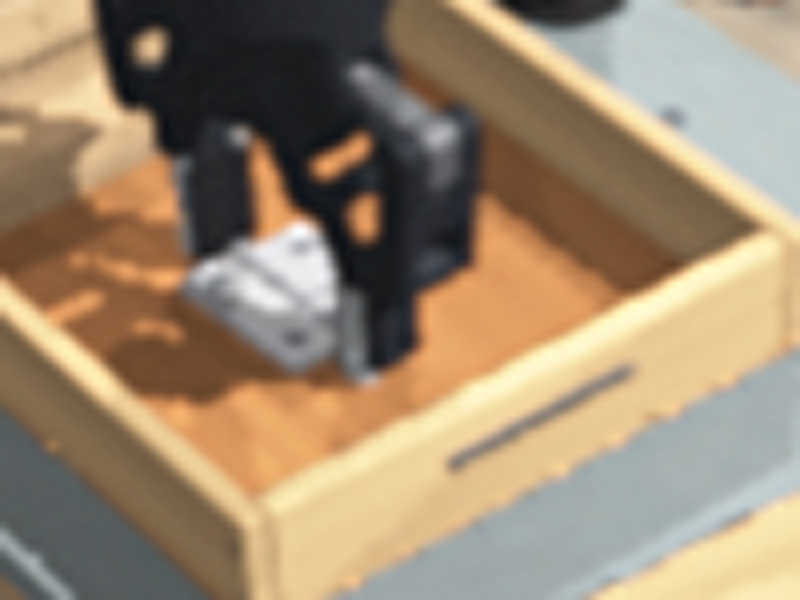

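Call:
jog_arm --steps '[[[0, 0, 0], [0, 0, 1], 62], [[0, 0, 0], [0, 0, 0], 62]]'

```text
t: 12.2
eef_pos: [0.4612, 0.3123, 0.0762]
tool_rot: [0.047, -3.141, 0.0]
ft_force: [0.2, 0.8, -0.6]
opening: 0.0622
```

Call:
jog_arm --steps '[[[0, 0, 0], [0, 0, 1], 62], [[0, 0, 0], [0, 0, 0], 62]]'

```text
t: 12.4
eef_pos: [0.4613, 0.3123, 0.0755]
tool_rot: [-0.047, 3.141, 0.0]
ft_force: [-1.3, -0.5, 5.3]
opening: 0.0621
```

Call:
jog_arm --steps '[[[0, 0, 0], [0, 0, 1], 62], [[0, 0, 0], [0, 0, 0], 62]]'

```text
t: 12.6
eef_pos: [0.4613, 0.3124, 0.0754]
tool_rot: [-0.048, 3.14, 0.001]
ft_force: [-4.9, -2.8, 24.0]
opening: 0.0619
```

Call:
jog_arm --steps '[[[0, 0, 0], [0, 0, -7.2], 62], [[0, 0, 0], [0, 0, 0], 62], [[0, 0, 0], [0, 0, 0], 62]]'

```text
t: 12.9
eef_pos: [0.4613, 0.3123, 0.0815]
tool_rot: [-0.047, 3.141, 0.0]
ft_force: [-0.2, 0.4, 0.6]
opening: 0.0623
```

Call:
jog_arm --steps '[[[0, 0, 0], [0, 0, 0], 56], [[0, 0, 0], [0, 0, 0], 53], [[0, 0, 0], [0, 0, 0], 50], [[0, 0, 0], [0, 0, 0], 45], [[0, 0, 0], [0, 0, 0], 45], [[0, 0, 0], [0, 0, 0], 45]]' --grip_force 50

```text
t: 13.5
eef_pos: [0.4612, 0.3123, 0.0817]
tool_rot: [-0.047, 3.141, -0.0]
ft_force: [-2.3, -1.9, 9.1]
opening: 0.049
```

Run:
```python
from h import *
im=read_camera('scene'); cv2.imwrite('pics/s9.png',cv2.resize(im[170:250,230:330],None,fx=8,fy=7.5,interpolation=cv2.INTER_CUBIC))
print(get_state())
```

```text
{'t': 13.55, 'joints': array([ 0.488 ,  0.6288,  1.6866, -0.0001,  0.8261, -1.113 ]), 'joint_vel': array([-0.0005,  0.0001,  0.0018, -0.0014, -0.0002,  0.0003]), 'joint_torque': array([  0.1397, -80.0444, -22.6217,   0.1151,  -0.7465,  -0.0005]), 'eef_pos': array([0.4612, 0.3123, 0.0817]), 'tool_rot': array([-0.0475,  3.1412, -0.0001]), 'ft_force': array([-2.1556, -1.5213,  9.8736]), 'moment': array([-0.2226,  0.3224, -0.0431]), 'opening': 0.04914826311044166}
```

View pics/s9.png

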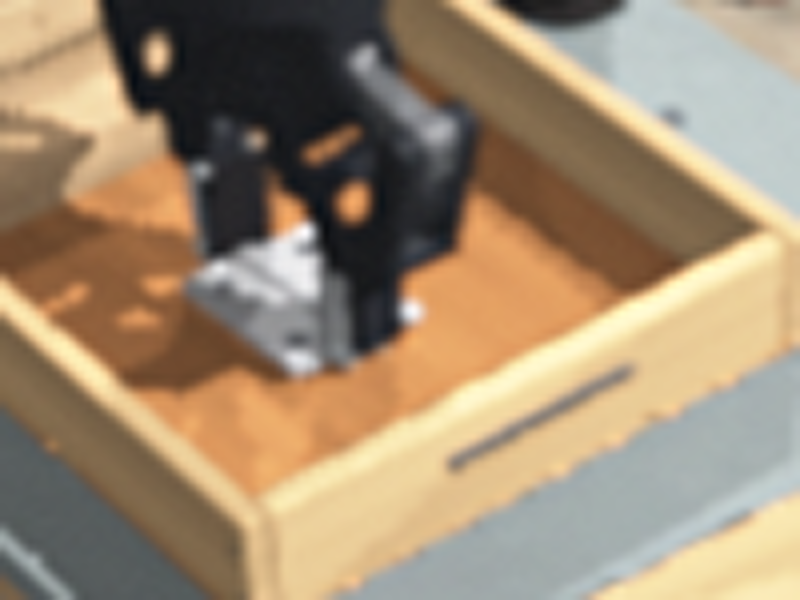

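Call:
jog_arm --steps '[[[0, 0, 0], [0, 0, -3], 45], [[0, 0, 0], [0, 0, -5], 45], [[0, 0, 0], [0, 0, -10], 45], [[0, 0, 0], [0, 0, -12], 45], [[0, 0, 0], [0, 0, 0], 45]]'

```text
t: 14.05
eef_pos: [0.4621, 0.3128, 0.1134]
tool_rot: [-0.047, 3.139, 0.002]
ft_force: [-0.1, -0.0, -1.3]
opening: 0.0488
```

Run:
```python
from h import *
im=read_camera('scene'); cv2.imwrite('pics/s10.png',cv2.resize(im[160:240,230:330],None,fx=8,fy=7.5,interpolation=cv2.INTER_CUBIC))
```

```text
(no output)
```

View pics/s10.png

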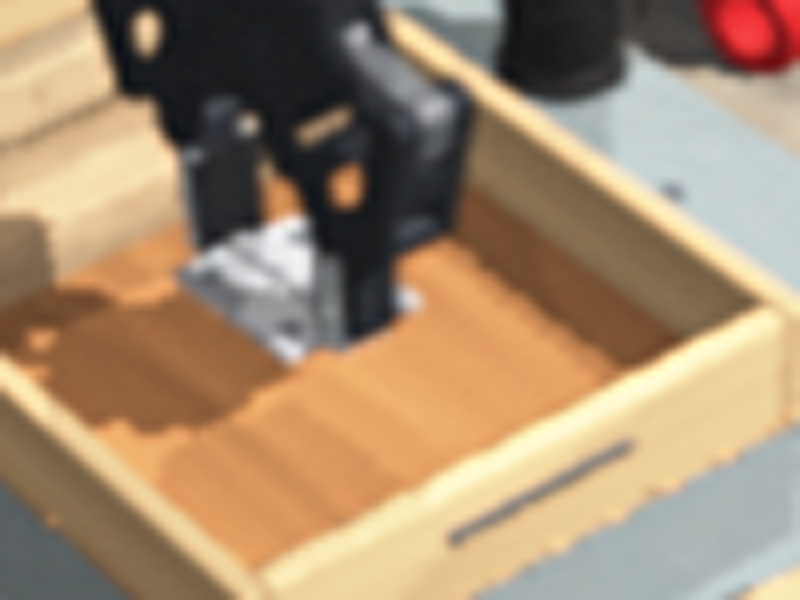

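Run:
```python
from h import *
print(onz('scene',325.8,268.6,.068),onz('top',374.5,254.,.068),tri((325.8,268.6),(374.5,254)))
def T(x,y,z): return onz('top',120+x/2.75,150+y/2.75,z)
def S(x,y,z): return onz('scene',180+x/3,130+y/3,z)
print('top panel corners',T(621,55,.068),T(597,358,.068),'joint ends',T(714,66,.068),T(694,362,.068))
print('scene holes',[S(*p,.068)[:2] for p in((404,414),(443,391),(431,442),(472,416))])
print('top holes',[T(*p,.068)[:2] for p in((681,257),(723,261),(719,319),(676,307))])
print('scene joint end near,far',S(372,459,.068),S(605,325,.068), 'corners',S(312,398,.068),S(437,535,.068),S(548,266,.068))
plan([.439,.095,.22],-.062)
```

```text
[0.4396 0.0964 0.068 ] [0.4382 0.0983 0.068 ] (array([0.4391, 0.0975, 0.0673]), np.float64(0.002279841888767139))
top panel corners [0.5902 0.1521 0.068 ] [0.3905 0.1655 0.068 ] joint ends [0.5841 0.0898 0.068 ] [0.3887 0.1018 0.068 ]
scene holes [array([0.4249, 0.1112]), array([0.4562, 0.1096]), array([0.4225, 0.083 ]), array([0.4558, 0.082 ])]
top holes [array([0.457 , 0.1109]), array([0.4548, 0.083 ]), array([0.4168, 0.0855]), array([0.4243, 0.1139])]
scene joint end near,far [0.3866 0.0964 0.068 ] [0.5769 0.0827 0.068 ] corners [0.3898 0.1595 0.068 ] [0.3785 0.028  0.068 ] [0.5892 0.1488 0.068 ]
tool axes now
 [[-0.9995 -0.0302 -0.0019]
 [-0.0302  0.9995  0.0009]
 [ 0.0018  0.001  -1.    ]]
turn [-0.0006  0.0022 -1.4786] shift in CURRENT axes mm [  29.1495 -216.7322 -107.6526] in NEW axes [ 218.6143    9.2682 -107.3944] j6 -1.1129700235103912 t 14.1
```

Call:
jog_arm --steps '[[[0, 0, 0], [0, 0, -30], 45], [[0, 0, 0], [0, 0, -40], 45], [[0, 0, 0], [0, 0, -30], 45], [[0, 0, 0], [0, 0, 0], 45], [[0, 0, 0.14], [0, 0, 0], 45], [[0, 0, 0.14], [0, 0, 0], 45], [[0, 0, 0.14], [0, 0, 0], 45], [[0, 0, 0.14], [0, 0, 0], 45], [[0, 0, 0.14], [0, 0, 0], 45], [[0, 0, 0.14], [0, 0, 0], 45]]'

```text
t: 15.1
eef_pos: [0.4608, 0.3121, 0.2104]
tool_rot: [-1.246, -2.883, 0.002]
ft_force: [0.5, -0.1, -0.6]
opening: 0.0484
```

Call:
jog_arm --steps '[[[0, 0, 0.14], [0, 0, 0], 45], [[0, 0, 0.14], [0, 0, 0], 45], [[0, 0, 0.14], [0, 0, 0], 45], [[0, 0, 0.14], [0, 0, 0], 45], [[0, 0, 0.14], [0, 0, 0], 45], [[0, 0, 0.123], [0, 0, 0], 45], [[0, 0, 0], [0, 0, 0], 45]]'

```text
t: 15.8
eef_pos: [0.4609, 0.3121, 0.2105]
tool_rot: [-2.291, -2.149, 0.002]
ft_force: [0.2, -0.4, -1.0]
opening: 0.0488
```

Run:
```python
from h import *
plan([.439,.097,.15],-.062)
```

```text
tool axes now
 [[ 0.0643  0.9979 -0.0007]
 [ 0.9979 -0.0643 -0.0011]
 [-0.0012 -0.0006 -1.    ]]
turn [-0.0011  0.0007 -0.0023] shift in CURRENT axes mm [-216.0145   -7.9358   60.703 ] in NEW axes [-216.0392   -8.504    60.5378] j6 0.5523127907388921 t 15.8
```

Call:
jog_arm --steps '[[[0, 0, 0], [-31, -2, 0], 45], [[0, 0, 0], [-31, -1, 0], 45], [[0, 0, 0], [-31, -1, 0], 45], [[0, 0, 0], [-31, -1, 0], 45], [[0, 0, 0], [-31, -1, 0], 45], [[0, 0, 0], [-31, -1, 0], 45], [[0, 0, 0], [-30, -1, 0], 45], [[0, 0, 0], [0, 0, 30], 45], [[0, 0, 0], [0, 0, 30], 45], [[0, 0, 0], [0, 0, 20], 45]]'

```text
t: 16.8
eef_pos: [0.4391, 0.0968, 0.1297]
tool_rot: [-2.285, -2.155, 0.002]
ft_force: [0.3, 0.1, -1.6]
opening: 0.0489
```

Call:
jog_arm --steps '[[[0, 0, 0], [0, 0, 20], 45], [[0, 0, 0], [0, 0, 8], 45], [[0, 0, 0], [0, 0, 0], 45]]'

```text
t: 17.1
eef_pos: [0.4392, 0.0972, 0.1026]
tool_rot: [-2.286, -2.153, 0.003]
ft_force: [1.0, 1.4, -0.7]
opening: 0.0484
```

Run:
```python
from h import *
plan([.439,.097,.0912],-.062)
im=read_camera('scene'); cv2.imwrite('pics/s11r.png',im); cv2.imwrite('pics/s11.png',cv2.resize(im[210:310,280:410],None,fx=6,fy=6,interpolation=cv2.INTER_CUBIC))
im=read_camera('top'); cv2.imwrite('pics/t11.png',cv2.resize(im[150:300,300:440],None,fx=4,fy=4,interpolation=cv2.INTER_CUBIC))
```

```text
tool axes now
 [[ 0.0597  0.9982 -0.0003]
 [ 0.9982 -0.0597 -0.0022]
 [-0.0022 -0.0002 -1.    ]]
turn [-0.0022  0.0003  0.0023] shift in CURRENT axes mm [-0.1684 -0.2036 11.4303] in NEW axes [-0.1728 -0.2282 11.4298] j6 0.1445603830773272 t 17.1
```

View pics/s11.png

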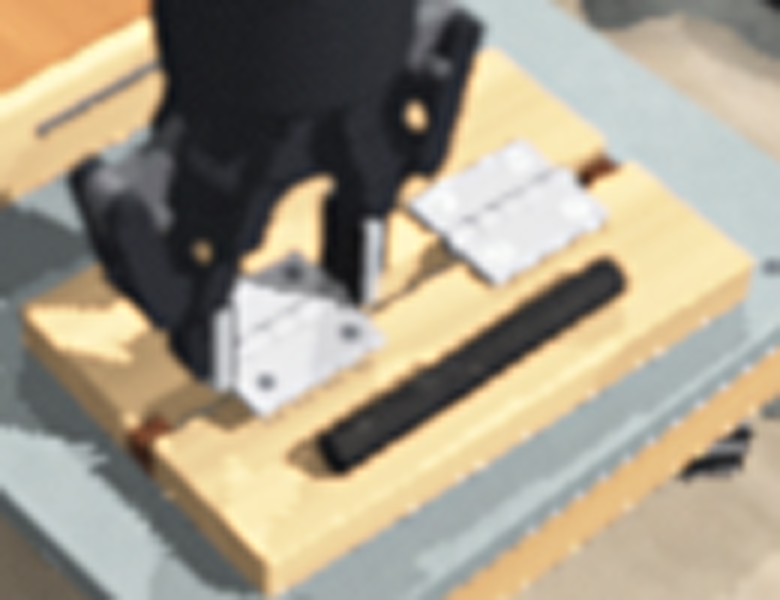

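View pics/t11.png

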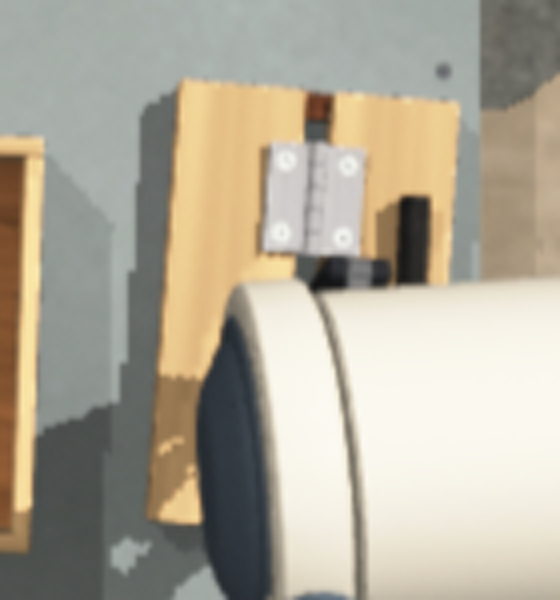

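```bash
cat > ov.py <<'E'
from h import *
def overlay(raw,out,C,yaw,hc,hyaw,roi=(280,210,410,310),f=6):
    im=cv2.imread(raw); a,b,e,d=roi
    s=cv2.resize(im[b:d,a:e],None,fx=f,fy=f,interpolation=cv2.INTER_CUBIC)
    P=lambda p:tuple(int(round(v)) for v in (proj('scene',p)-[a,b]+.5)*f)
    def fr(c,y): 
        Y=np.array([np.cos(y),np.sin(y),0]);X=np.array([np.sin(y),-np.cos(y),0]); return lambda x,yy,z=0:np.array(c)+x*X+yy*Y+[0,0,z]
    g=fr([*C,.068],yaw)
    for x in(-.0645,-.0065,.0065,.0645): cv2.line(s,P(g(x,-.05)),P(g(x,.15)),(255,0,0),1)
    for y in(-.05,.15): cv2.line(s,P(g(-.0645,y)),P(g(.0645,y)),(255,0,0),1)
    h=fr(hc,hyaw); q=[(-.022,-.025),(.022,-.025),(.022,.025),(-.022,.025)]
    cv2.polylines(s,[np.array([P(h(*p,.002)) for p in q])],True,(0,0,255),1)
    cv2.line(s,P(h(0,-.026,.0045)),P(h(0,.026,.0045)),(0,200,0),1)
    cv2.imwrite(out,s)
E
python3 - <<'E'
from ov import *
overlay('pics/s11r.png','pics/o11.png',(.439,.097),-.062,(.4392,.0972,.0814),-.060)
E
```

```text
(no output)
```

View pics/o11.png

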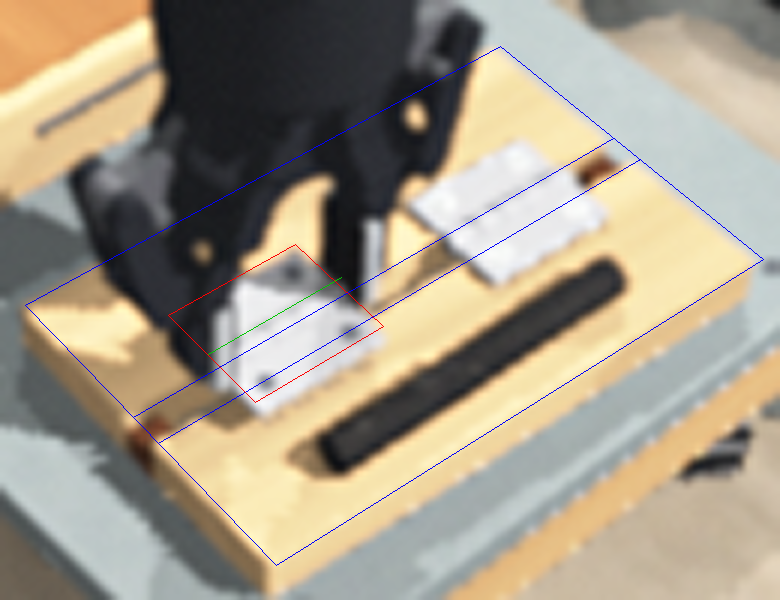

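Run:
```python
from ov import *
overlay('pics/s11r.png','pics/o11b.png',(.439,.097),-.062,(.4392,.0972,.0814),-.060,roi=(290,245,350,290),f=13)
overlay('pics/s11r.png','pics/o11c.png',(.439,.097),-.062,(.4392,.0972,.0814),-.060,roi=(335,225,395,270),f=13)
```

```text
(no output)
```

View pics/o11b.png

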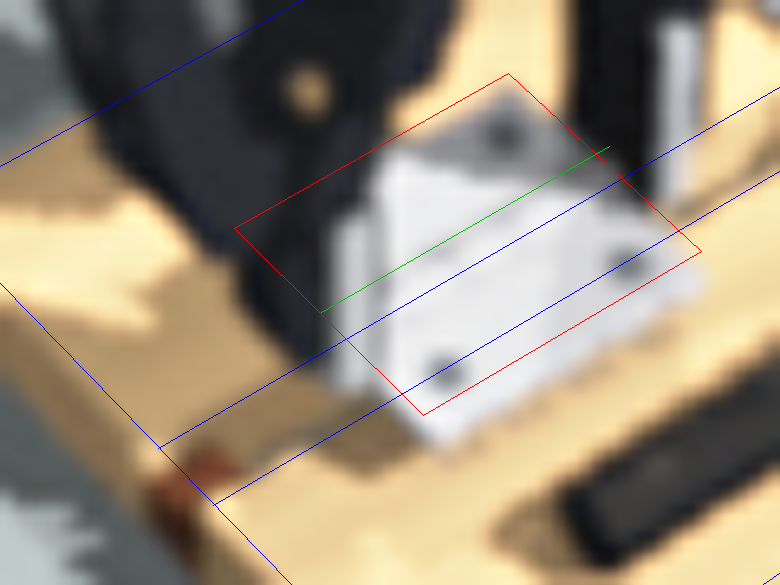

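View pics/o11c.png

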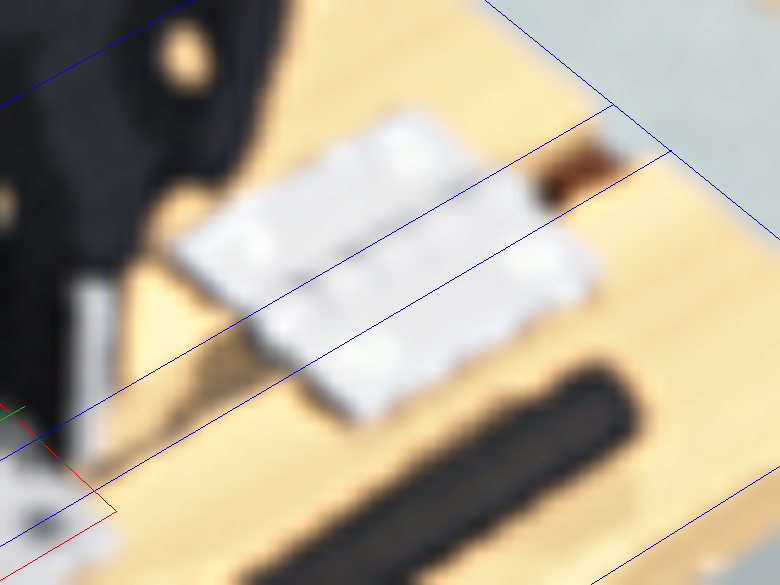

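Call:
jog_arm --steps '[[[0, 0, 0], [0, 0, 4], 45], [[0, 0, 0], [0, 0, 3], 45], [[0, 0, 0], [0, 0, 1], 45], [[0, 0, 0], [0, 0, 0], 45]]'

```text
t: 17.6
eef_pos: [0.4399, 0.0972, 0.0955]
tool_rot: [-2.289, -2.152, -0.0]
ft_force: [0.0, -0.0, -1.4]
opening: 0.0488
```

Call:
jog_arm --steps '[[[0, 0, 0], [0, 0, 1], 45], [[0, 0, 0], [0, 0, 0], 45]]'

```text
t: 17.8
eef_pos: [0.4399, 0.0972, 0.0945]
tool_rot: [2.289, 2.151, 0.0]
ft_force: [-0.4, 0.2, -1.3]
opening: 0.0486
```

Call:
jog_arm --steps '[[[0, 0, 0], [0, 0, 1], 45], [[0, 0, 0], [0, 0, 0], 45]]'

```text
t: 18.0
eef_pos: [0.44, 0.0973, 0.0935]
tool_rot: [2.289, 2.151, 0.0]
ft_force: [0.3, 0.7, 0.5]
opening: 0.0488
```

Run:
```python
from ov import *
st=get_state(); print(st['eef_pos'],st['ft_force'],st['moment'],st['t'])
im=read_camera('scene'); cv2.imwrite('pics/s12r.png',im)
p=st['eef_pos']
overlay('pics/s12r.png','pics/o12.png',(.439,.097),-.062,(p[0],p[1],p[2]-.0212),-.060,roi=(290,235,360,285),f=11)
```

```text
[0.44   0.0973 0.0935] [0.3197 0.683  0.514 ] [ 0.0423 -0.0696 -0.0213] 18.0
```

View pics/o12.png

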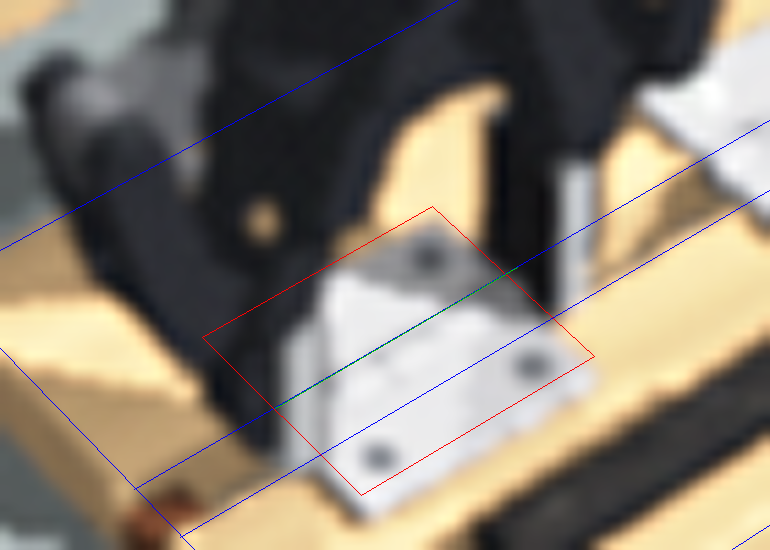

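Call:
jog_arm --steps '[[[0, 0, 0], [0, 0, 0.8], 45], [[0, 0, 0], [0, 0, 0], 45]]' --grip_force 30

```text
t: 18.25
eef_pos: [0.44, 0.0973, 0.0927]
tool_rot: [2.289, 2.151, 0.0]
ft_force: [0.3, 1.1, 1.9]
opening: 0.0489
```

Call:
jog_arm --steps '[[[0, 0, 0], [0, 0, 0.8], 45], [[0, 0, 0], [0, 0, 0], 45]]' --grip_force 25

```text
t: 18.45
eef_pos: [0.44, 0.0973, 0.092]
tool_rot: [2.289, 2.151, 0.001]
ft_force: [-0.6, 3.3, 5.4]
opening: 0.0488
```

Call:
jog_arm --steps '[[[0, 0, 0], [0, 0, 0.7], 45], [[0, 0, 0], [0, 0, 0], 45]]' --grip_force 20

```text
t: 18.65
eef_pos: [0.4401, 0.0975, 0.0914]
tool_rot: [2.289, 2.151, 0.001]
ft_force: [-0.9, 4.9, 10.1]
opening: 0.0487
```

Run:
```python
from ov import *
st=get_state(); print(st['eef_pos'],st['ft_force'],st['moment'],st['t'],st['opening'])
im=read_camera('scene'); cv2.imwrite('pics/s13r.png',im)
p=st['eef_pos']
overlay('pics/s13r.png','pics/o13.png',(.439,.097),-.062,(p[0],p[1],.07),-.060,roi=(290,235,360,285),f=11)
```

```text
[0.4401 0.0975 0.0914] [-0.9308  4.8573 10.0949] [ 0.8213  0.1324 -0.0122] 18.65 0.04870146056323325
```

View pics/o13.png

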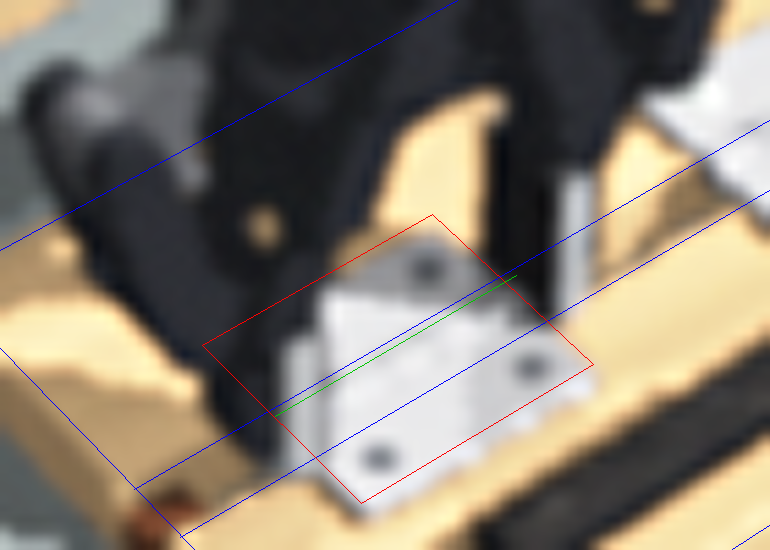

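Call:
jog_arm --steps '[[[0, 0, 0], [0, 0, 0.6], 45], [[0, 0, 0], [0, 0, 0], 45]]' --grip_force 20

```text
t: 18.9
eef_pos: [0.4401, 0.0975, 0.0912]
tool_rot: [2.289, 2.151, 0.002]
ft_force: [-3.1, 5.4, 20.9]
opening: 0.0485
```

Run:
```python
from ov import *
st=get_state(); print(st['eef_pos'],st['ft_force'],st['moment'],st['t'],st['opening'])
im=read_camera('scene'); cv2.imwrite('pics/s14r.png',im)
p=st['eef_pos']
overlay('pics/s14r.png','pics/o14.png',(.439,.097),-.062,(p[0],p[1],.07),-.060,roi=(290,235,360,285),f=11)
```

```text
[0.4401 0.0975 0.0912] [-3.0686  5.3714 20.9092] [ 0.74    0.5736 -0.0658] 18.9 0.048513428931658095
```

View pics/o14.png

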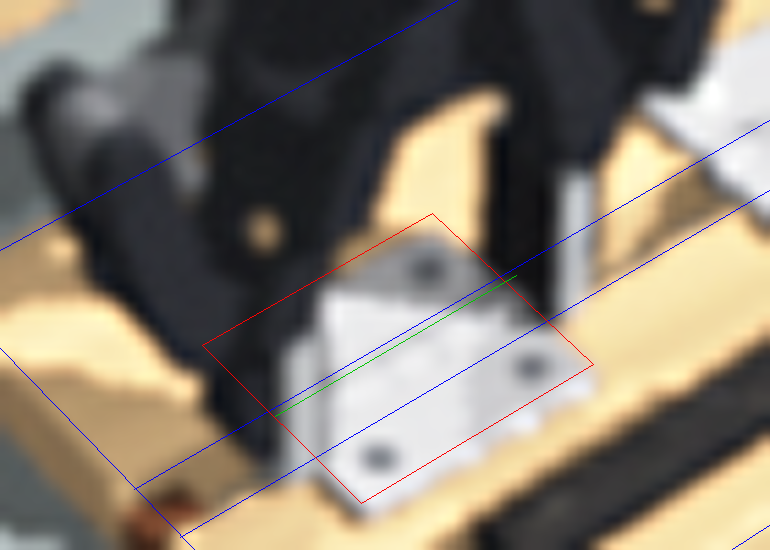

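Call:
jog_arm --steps '[[[0, 0, 0], [0, 0, -0.7], 45], [[0, 0, 0], [0, 0, 0], 51], [[0, 0, 0], [0, 0, 0], 53], [[0, 0, 0], [0, 0, 0], 56], [[0, 0, 0], [0, 0, 0], 62], [[0, 0, 0], [0, 0, 0], 64], [[0, 0, 0], [0, 0, 0], 64]]'

```text
t: 19.65
eef_pos: [0.4398, 0.0972, 0.0912]
tool_rot: [-2.289, -2.151, 0.0]
ft_force: [0.1, -0.2, 1.0]
opening: 0.0639
```

Run:
```python
from ov import *
st=get_state(); print(st['eef_pos'],st['ft_force'],st['moment'],st['t'],st['opening'])
im=read_camera('scene'); cv2.imwrite('pics/s15r.png',im)
p=st['eef_pos']
overlay('pics/s15r.png','pics/o15.png',(.439,.097),-.062,(p[0],p[1],.07),-.060,roi=(290,225,390,285),f=8)
```

```text
[0.4398 0.0972 0.0912] [ 0.1362 -0.1952  0.9692] [-0.0139  0.0391 -0.0061] 19.65 0.0639055986927088
```

View pics/o15.png

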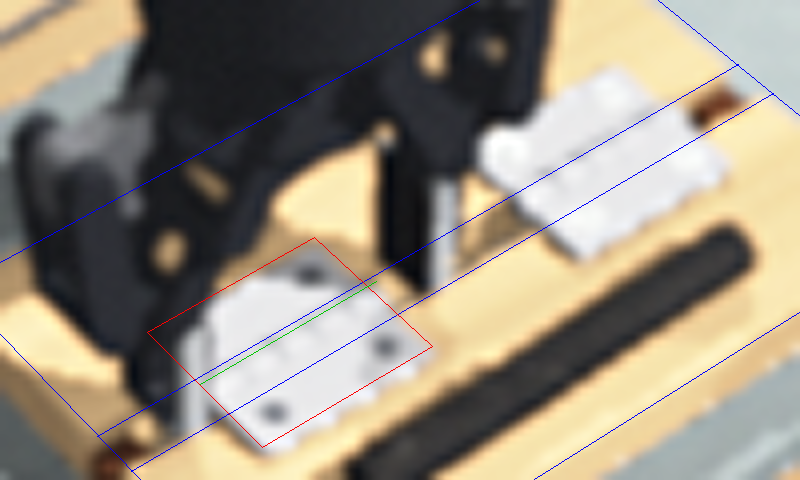

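Released; the hinge looks flat and sits in line with the fitted hinge. I'll lift straight up, then retreat to the side for an unobstructed view.

Call:
jog_arm --steps '[[[0, 0, 0], [0, 0, -4], 64], [[0, 0, 0], [0, 0, -15], 64], [[0, 0, 0], [0, 0, -40], 64], [[0, 0, 0], [0, 0, -40], 64], [[0, 0, 0], [0, 0, -30], 64], [[0, 0, 0], [-40, 0, 0], 64], [[0, 0, 0], [-45, 0, 0], 64], [[0, 0, 0], [-45, 0, 0], 64], [[0, 0, 0], [-45, 0, 0], 64], [[0, 0, 0], [-45, 0, 0], 64]]'

```text
t: 20.7
eef_pos: [0.4257, -0.1241, 0.2207]
tool_rot: [2.289, 2.151, 0.0]
ft_force: [1.8, 0.7, 0.1]
opening: 0.0636
```

Run:
```python
from ov import *
im=read_camera('scene'); cv2.imwrite('pics/s16r.png',im)
overlay('pics/s16r.png','pics/o16.png',(.439,.097),-.062,(.4398,.0972,.07),-.060,roi=(0,0,1,1)) if 0 else None
cv2.imwrite('pics/s16.png',cv2.resize(im[130:330,180:430],None,fx=3,fy=3,interpolation=cv2.INTER_CUBIC))
cv2.imwrite('pics/s16b.png',cv2.resize(im[225:285,290:390],None,fx=8,fy=8,interpolation=cv2.INTER_CUBIC))
im=read_camera('top'); cv2.imwrite('pics/t16r.png',im); cv2.imwrite('pics/t16.png',cv2.resize(im[160:290,335:435],None,fx=4.5,fy=4.5,interpolation=cv2.INTER_CUBIC))
cv2.imwrite('pics/t16b.png',cv2.resize(im[130:300,110:410],None,fx=2.6,fy=2.6))
print(get_state()['t'],get_state()['eef_pos'])
```

```text
20.8 [ 0.4262 -0.1269  0.2207]
```

View pics/s16b.png

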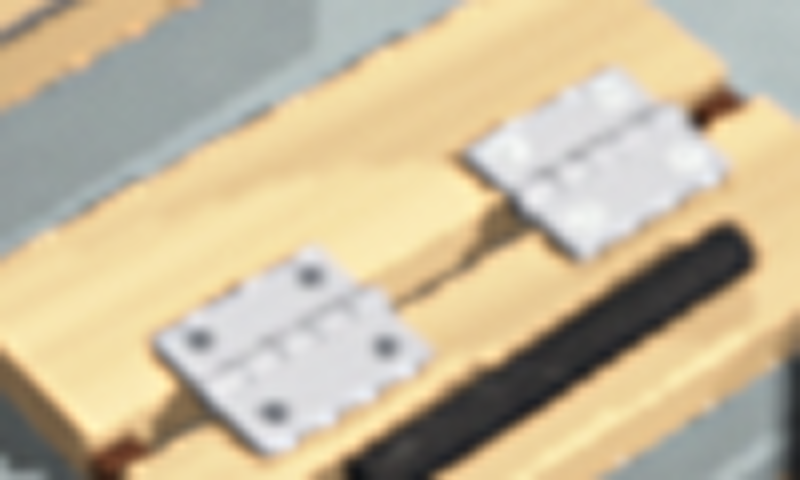

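View pics/t16.png

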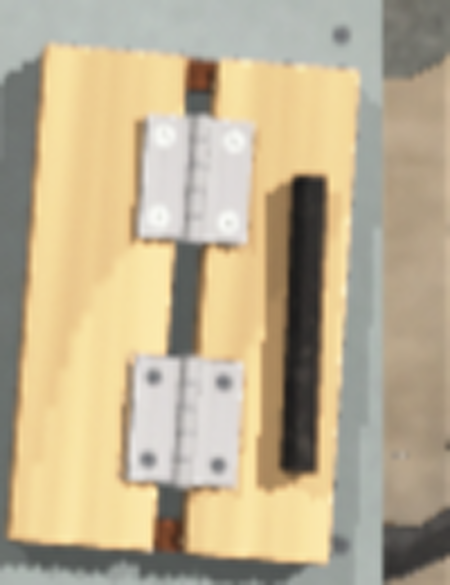

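View pics/t16b.png

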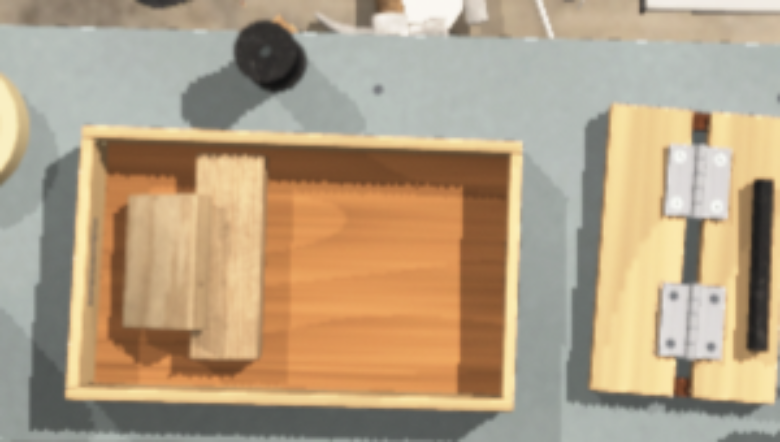

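Run:
```python
from h import *
im=cv2.imread('pics/t16r.png'); i0=cv2.imread('pics/t5r.png')
def seg(im,c,box,z):
    a,b,e,d=box; s=cv2.resize(im[b:d,a:e],None,fx=8,fy=8,interpolation=cv2.INTER_CUBIC).astype(int)
    m=((s[...,0]>s[...,2]*0.82)&(s.max(2)>130)).astype('uint8')*255
    m=cv2.morphologyEx(m,cv2.MORPH_CLOSE,np.ones((31,31))); m=cv2.morphologyEx(m,cv2.MORPH_OPEN,np.ones((61,61)))
    cs=max(cv2.findContours(m,0,2)[0],key=cv2.contourArea)
    w=np.array([onz(c,a+(p[0]+.5)/8-.5,b+(p[1]+.5)/8-.5,z)[:2] for p in cs[:,0].astype(float)],dtype=np.float32)*1000
    M=cv2.moments(w); return np.array([M['m10']/M['m00'],M['m01']/M['m00']]),cv2.minAreaRect(w),m
for c,f,bn,bf in(('top','pics/t16r.png',(355,234,396,276),(358,180,400,218)),('scene','pics/s16r.png',(303,250,350,287),(342,228,388,262))):
    im=cv2.imread(f)
    A=seg(im,c,bn,.072);B=seg(im,c,bf,.072)
    print(c,A[:2],B[:2]); d=B[0]-A[0]; print(' new->fitted',d,np.hypot(*d),'dir',np.arctan2(d[1],d[0]))
    cv2.imwrite(f'pics/seg_{c}.png',np.hstack([cv2.resize(A[2],(330,300)),cv2.resize(B[2],(330,300))]))
# joint rows in the top picture: darkest/mid of joint at panel level
im=cv2.imread('pics/t5r.png'); 
for v in (218,221,224,227,230,233,240,245,250,255,260,265):
    r=im[v,360:392].astype(int); print(v,r[:,2].tolist())
```

```text
top (array([440.0535,  96.8479]), ((440.1514892578125, 96.81448364257812), (44.652992248535156, 52.38151931762695), 86.46215057373047)) (array([537.2493,  93.1698]), ((537.358154296875, 93.07646942138672), (44.479740142822266, 52.399356842041016), 87.90715789794922))
 new->fitted [97.1958 -3.6782] 97.26538784114555 dir -0.0378246366795166
scene (array([438.9885,  94.3698]), ((439.818603515625, 94.14189147949219), (47.26536178588867, 53.52886962890625), 86.79219055175781)) (array([535.9777,  90.701 ]), ((536.6810913085938, 90.84880065917969), (47.09040069580078, 54.23960876464844), 86.03548431396484))
 new->fitted [96.9892 -3.6688] 97.05856494364893 dir -0.03780882711984711
218 [242, 246, 246, 246, 247, 248, 249, 250, 250, 250, 251, 250, 244, 177, 100, 88, 88, 88, 89, 104, 176, 242, 244, 245, 245, 244, 243, 241, 238, 236, 235, 236]
221 [245, 247, 247, 247, 247, 248, 249, 250, 250, 251, 251, 250, 242, 150, 92, 88, 88, 88, 98, 124, 185, 242, 244, 245, 245, 244, 242, 239, 237, 235, 235, 235]
224 [247, 247, 247, 247, 247, 248, 250, 250, 250, 250, 251, 250, 240, 118, 87, 87, 88, 89, 98, 13
[... 805 characters left out ...]
241, 237, 212, 207, 236, 236, 231, 221, 240, 244, 247, 247]
250 [246, 241, 232, 246, 248, 250, 250, 250, 251, 251, 243, 149, 89, 85, 84, 85, 94, 123, 178, 238, 242, 242, 241, 240, 237, 234, 231, 232, 244, 246, 247, 248]
255 [246, 240, 228, 246, 249, 249, 250, 250, 251, 251, 244, 127, 85, 84, 83, 84, 96, 147, 216, 239, 241, 241, 240, 240, 242, 239, 224, 242, 245, 247, 248, 248]
260 [244, 238, 237, 247, 248, 242, 242, 249, 250, 246, 202, 103, 83, 81, 83, 89, 110, 166, 238, 241, 240, 239, 238, 240, 243, 240, 228, 243, 246, 247, 248, 243]
265 [240, 220, 235, 239, 245, 246, 247, 250, 250, 242, 136, 86, 83, 84, 85, 94, 121, 176, 236, 240, 241, 239, 240, 242, 240, 227, 232, 244, 247, 248, 249, 243]
```

View pics/seg_top.png

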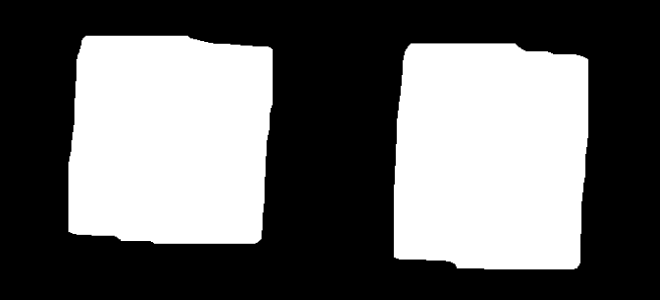

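Run:
```python
from h import *
im=cv2.imread('pics/t5r.png')[:,:,2].astype(float)
L=[];Rr=[]
for v in list(range(219,234))+list(range(238,268)):
    r=im[v]
    u=next(u for u in range(366,378) if r[u]>=165>r[u+1]); L.append(onz('top',u+(r[u]-165)/(r[u]-r[u+1]),v,.068)[:2])
    u=next(u for u in range(376,386) if r[u]<225<=r[u+1]); Rr.append(onz('top',u+(225-r[u])/(r[u+1]-r[u]),v,.068)[:2])
for n,P in(('L',L),('R',Rr)):
    P=np.array(P); k=np.polyfit(P[:,0],P[:,1],1); print(n,'slope',k[0],'y at x=.440',np.polyval(k,.44),'y at .537',np.polyval(k,.537))
```

```text
L slope -0.06361531690432269 y at x=.440 0.10520148929772102 y at .537 0.09903080355800171
R slope -0.05982339421173935 y at x=.440 0.09102601702054247 y at .537 0.08522314778200377
```

Run:
```python
from h import *
A=cv2.imread('pics/t5r.png').astype(int);B=cv2.imread('pics/t16r.png').astype(int)
for v in (248,254,260):
    print(v,'before R',A[v,356:394,2].tolist()); print(v,'after  B',B[v,356:394,0].tolist())
for u in (366,369,380,383):
    print(u,'before R',A[232:276,u,2].tolist()); print(u,'after  B',B[232:276,u,0].tolist())
a=cv2.resize(A[230:278,352:398].astype('uint8'),None,fx=8,fy=8,interpolation=cv2.INTER_CUBIC);b=cv2.resize(B[230:278,352:398].astype('uint8'),None,fx=8,fy=8,interpolation=cv2.INTER_CUBIC)
cv2.imwrite('pics/ab.png',np.hstack([a,b]))
```

```text
248 before R [245, 245, 246, 247, 246, 242, 233, 238, 248, 249, 250, 250, 250, 250, 243, 158, 91, 84, 84, 84, 92, 117, 180, 241, 242, 242, 241, 240, 238, 236, 232, 226, 243, 246, 247, 248, 242, 189]
248 after  B [158, 157, 160, 162, 161, 156, 139, 113, 153, 221, 220, 220, 217, 215, 217, 218, 216, 209, 185, 167, 197, 210, 208, 215, 218, 216, 214, 216, 216, 215, 215, 219, 214, 156, 161, 164, 152, 106]
254 before R [245, 245, 246, 247, 246, 240, 228, 246, 249, 249, 250, 250, 251, 251, 243, 125, 85, 84, 84, 85, 95, 141, 206, 238, 241, 241, 240, 240, 242, 239, 229, 243, 245, 247, 248, 248, 242, 187]
254 after  B [159, 159, 162, 162, 161, 145, 100, 125, 184, 217, 220, 218, 217, 219, 218, 217, 216, 204, 163, 180, 205, 208, 206, 217, 218, 217, 216, 217, 218, 217, 217, 208, 172, 150, 163, 165, 153, 104]
260 before R [244, 246, 247, 246, 244, 238, 237, 247, 248, 242, 242, 249, 250, 246, 202, 103, 83, 81, 83, 89, 110, 166, 238, 241, 240, 239, 238, 240, 243, 240, 228, 243, 246, 247, 248, 243, 190, 173]
260 after  B [157, 160, 161, 161, 155, 137, 103, 149, 222, 216, 197, 176, 181, 203, 217, 219, 
[... 1279 characters left out ...]
80 after  B [150, 152, 153, 150, 147, 147, 151, 172, 202, 215, 217, 218, 217, 217, 217, 217, 218, 219, 219, 219, 219, 219, 218, 218, 217, 218, 218, 218, 218, 217, 215, 214, 216, 218, 215, 181, 114, 134, 148, 154, 154, 154, 154, 156]
383 before R [243, 243, 243, 243, 243, 242, 242, 233, 228, 240, 240, 229, 188, 207, 239, 240, 240, 240, 240, 239, 239, 239, 240, 240, 240, 240, 240, 240, 240, 239, 238, 239, 240, 242, 243, 239, 236, 244, 245, 245, 245, 245, 245, 244]
383 after  B [155, 155, 155, 155, 155, 154, 154, 158, 183, 210, 207, 184, 148, 152, 186, 210, 216, 216, 217, 217, 217, 217, 217, 218, 218, 218, 217, 217, 215, 190, 138, 127, 145, 187, 212, 187, 128, 129, 155, 158, 158, 158, 158, 158]
```

View pics/ab.png

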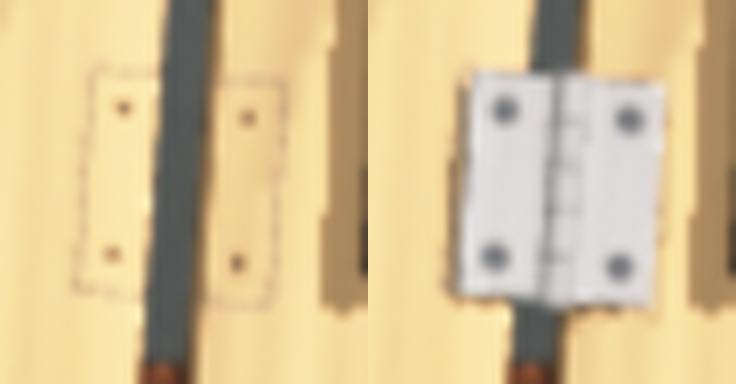

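Run:
```python
from h import *
plan([.4398,.0972,.22],-.061)
```

```text
tool axes now
 [[ 0.0665  0.9978 -0.0014]
 [ 0.9978 -0.0665  0.0012]
 [ 0.0011 -0.0015 -1.    ]]
turn [ 0.0012  0.0014 -0.0055] shift in CURRENT axes mm [224.4994  -1.3452   0.3991] in NEW axes [224.5027  -0.1004   0.7166] j6 -0.3560700886537314 t 20.8
```

Call:
jog_arm --steps '[[[0, 0, 0], [45, 0, 0], 64], [[0, 0, 0], [45, 0, 0], 64], [[0, 0, 0], [45, 0, 0], 64], [[0, 0, 0], [45, 0, 0], 64], [[0, 0, 0], [40, 0, 0], 64], [[0, 0, 0], [0, 0, 0], 64], [[0, 0, 0], [0, 0, 40], 64], [[0, 0, 0], [0, 0, 40], 64], [[0, 0, 0], [0, 0, 25], 64], [[0, 0, 0], [0, 0, 0], 64]]'

```text
t: 21.8
eef_pos: [0.4381, 0.0969, 0.1132]
tool_rot: [-2.287, -2.149, 0.006]
ft_force: [0.1, 0.3, -0.3]
opening: 0.0638
```

Run:
```python
from h import *
plan([.4398,.0972,.0915],-.061)
```

```text
tool axes now
 [[ 0.062   0.9981 -0.0008]
 [ 0.9981 -0.062  -0.0052]
 [-0.0052 -0.0005 -1.    ]]
turn [-0.0052  0.0008 -0.001 ] shift in CURRENT axes mm [ 0.3917  1.818  21.6479] in NEW axes [ 0.3727  1.7067 21.6573] j6 0.14663610339665015 t 21.8
```

Call:
jog_arm --steps '[[[0, 0, 0], [0, 0, 10], 64], [[0, 0, 0], [0, 0, 7], 64], [[0, 0, 0], [0, 0, 2.5], 62], [[0, 0, 0], [0, 0, 0], 62], [[0, 0, 0], [0, 0, 0], 62]]'

```text
t: 22.3
eef_pos: [0.4401, 0.0972, 0.0962]
tool_rot: [2.289, 2.151, 0.001]
ft_force: [-0.2, 0.1, 0.1]
opening: 0.0621
```

Run:
```python
from h import *
plan([.4398,.0972,.0915],-.061)
```

```text
tool axes now
 [[ 0.062   0.9981  0.0001]
 [ 0.9981 -0.062   0.0007]
 [ 0.0007  0.     -1.    ]]
turn [ 0.0007 -0.0001 -0.001 ] shift in CURRENT axes mm [-0.0429 -0.326   4.7262] in NEW axes [-0.0421 -0.3226  4.7264] j6 0.1468618949347609 t 22.3
```

Call:
jog_arm --steps '[[[0, 0, 0], [0, 0, 3], 62], [[0, 0, 0], [0, 0, 1.5], 60], [[0, 0, 0], [0, 0, 0], 57], [[0, 0, 0], [0, 0, 0], 54], [[0, 0, 0], [0, 0, 0], 52], [[0, 0, 0], [0, 0, 0], 50], [[0, 0, 0], [0, 0, 0], 47], [[0, 0, 0], [0, 0, 0], 47]]' --grip_force 25

```text
t: 23.1
eef_pos: [0.44, 0.0972, 0.0916]
tool_rot: [2.289, 2.151, 0.001]
ft_force: [-1.3, -0.7, 7.7]
opening: 0.0503
```

Call:
jog_arm --steps '[[[0, 0, 0], [0.6, 0.2, -0.2], 47], [[0, 0, 0], [0.6, 0.2, -0.2], 47], [[0, 0, 0], [0.6, 0.2, 0], 47], [[0, 0, 0], [0.5, 0, 0], 47], [[0, 0, 0], [0, 0, 0], 47]]'

```text
t: 23.6
eef_pos: [0.4407, 0.0995, 0.0917]
tool_rot: [2.289, 2.151, 0.0]
ft_force: [0.4, -1.9, 3.5]
opening: 0.0505
```

Run:
```python
from h import *
st=get_state(); print(st['eef_pos'],st['ft_force'],st['moment'],st['t'],st['opening'])
im=read_camera('scene'); cv2.imwrite('pics/s17.png',cv2.resize(im[225:285,290:390],None,fx=8,fy=8,interpolation=cv2.INTER_CUBIC))
```

```text
[0.4407 0.0995 0.0917] [ 0.3756 -1.921   3.4585] [-0.2191  0.0408  0.0513] 23.6 0.0504642338021504
```

View pics/s17.png

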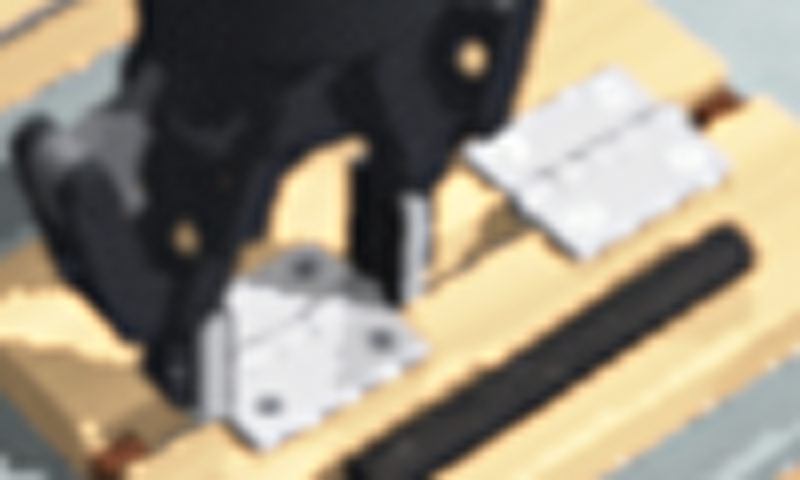

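Call:
jog_arm --steps '[[[0, 0, 0], [0, 0, 0], 51], [[0, 0, 0], [0, 0, 0], 53], [[0, 0, 0], [0, 0, 0], 56], [[0, 0, 0], [0, 0, 0], 62], [[0, 0, 0], [0, 0, 0], 64], [[0, 0, 0], [0, 0, -4], 64], [[0, 0, 0], [0, 0, -15], 64], [[0, 0, 0], [0, 0, -40], 64], [[0, 0, 0], [0, 0, -40], 64], [[0, 0, 0], [0, 0, -30], 64]]'

```text
t: 24.65
eef_pos: [0.4407, 0.0995, 0.2232]
tool_rot: [2.289, 2.151, 0.002]
ft_force: [0.4, 0.5, -0.5]
opening: 0.0641
```

Call:
jog_arm --steps '[[[0, 0, 0], [-40, 0, 0], 64], [[0, 0, 0], [-45, 0, 0], 64], [[0, 0, 0], [-45, 0, 0], 64], [[0, 0, 0], [-45, 0, 0], 64], [[0, 0, 0], [-45, 0, 0], 64], [[0, 0, 0], [0, 0, 0], 64]]'

```text
t: 25.25
eef_pos: [0.427, -0.1246, 0.2211]
tool_rot: [2.293, 2.145, -0.0]
ft_force: [-0.0, 0.7, -0.1]
opening: 0.0644
```

Run:
```python
from h import *
im=read_camera('scene'); cv2.imwrite('pics/s18r.png',im); cv2.imwrite('pics/s18.png',cv2.resize(im[225:285,290:390],None,fx=8,fy=8,interpolation=cv2.INTER_CUBIC))
B=read_camera('top'); A=cv2.imread('pics/t5r.png')
a=cv2.resize(A[170:278,352:398],None,fx=5.5,fy=5.5,interpolation=cv2.INTER_CUBIC);b=cv2.resize(B[170:278,352:398],None,fx=5.5,fy=5.5,interpolation=cv2.INTER_CUBIC)
cv2.imwrite('pics/ab18.png',np.hstack([a,b])); cv2.imwrite('pics/t18.png',B)
print(get_state()['t'])
```

```text
25.35
```

View pics/ab18.png

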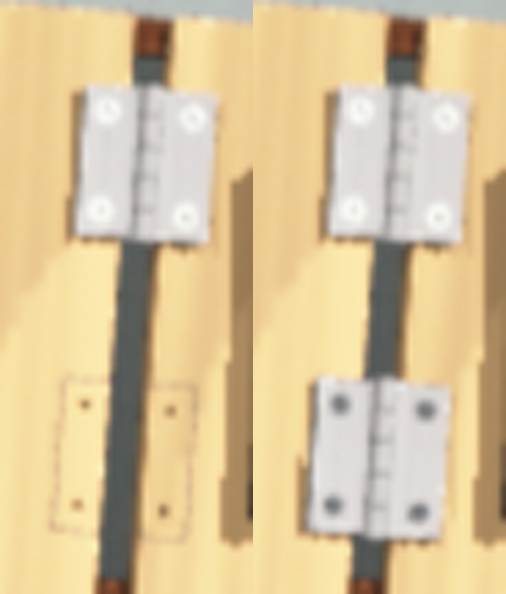

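View pics/s18.png

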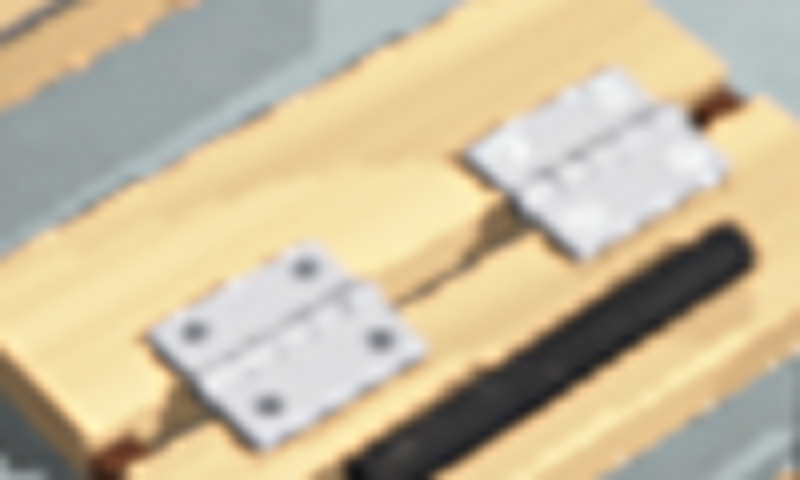

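View pics/t18.png

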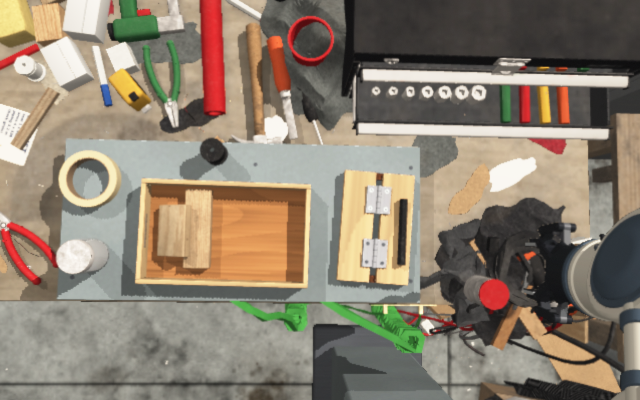

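```bash
python3 -c "
from cell import *
print(workorder.sign_off(), get_state()['t'])"
```

```text
the job is handed in; nothing more can be done
the job is handed in; nothing more can be done
```

The hinge now lies in the joint at the pencilled outline, and the job is handed in. The clock read 25.35 s at the last check. `sign_off` gave no verdict.

**Offcuts:** I pushed both along the tray floor with the open fingers straddling the hinge. They ended inside the tray's left half, and the hinge stayed where it was.

**Placing:** I gripped the hinge by its knuckle ends, lifted it out, turned it and lowered it until it seated, at about 21 N contact force. Then I let go.

**One correction:** the first look afterwards showed the hinge about 2.5 mm right of the outline. I took it by the knuckle ends again, slid it about 2.3 mm left and about 0.7 mm away from the robot, and released it.

**Last checks:**
- **Position:** in the top picture the hinge's screw holes sit about 0.4 mm sideways from the pilot holes, after allowing for height, and under 1 mm along the joint.
- **Fit:** both pictures show it lying flat and in line with the fitted hinge. I judged the knuckle sunk from the height at which it seated and from the pictures, not from a direct measurement.
- **Bystanders:** the marker and the spool look unmoved in the pictures.

The two cameras disagreed by 2 to 5 mm in absolute position. I therefore relied on before-and-after comparison within the top camera for the final alignment.

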